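# Rotate the cuvette cartons in the bench lane

### The job

Restock the carton lane so that the oldest stock is used first: lift the counterweighted keeper bar until it rests open by itself, pull the two old cartons forward until they stand close together against the front stops, then load the new carton from the bench behind them, standing on end like the others and right down on the lane floor. Leave the bar open and all three cartons standing in the lane so that I can check the dates, and do not disturb the other things on the bench.

Things in the scene. Friction and masses are not known exactly. Their poses are not given: they have to be found in the camera images.
- lane: fixed metal carton lane on a base plate 94 mm wide. Origin on the bench under the inner face of the front stops, mid-width; x runs from front (robot side) to back, y across to the left, z up. Floor 4 mm above the bench, inner width 52, inner length 75 (front stops at x = 0, back wall at x = 75). Walls with turned-out lips, tops 48 above the bench; front stops 34 high, at the sides only
- lane_floor (a point): point on the lane floor at the front stops, mid-width, 4 mm above the bench. Three cartons of 22 fit the 75 mm length with 9 to spare, standing on end: 85 high (tops 89 above the bench), 46 across the lane. Behind the lane stand the bar's rubber-topped rest (x = 95 to 109, 103 high) and the fork of its pivot (x = 137 to 163, 122 high, 52 wide)
- keeper_bar (a joint): steel keeper bar hinged behind the lane about the lane's y: 0 = level over the cartons (closed, the start); grows as its front end rises; 2.0 rad = on its open stop, leaning back beyond upright. A counterweight on its bent tail: below about 0.9 rad it falls shut, beyond that it swings slowly to the open stop and stays. Lifting takes under 2 N at the grip. Bar 14 mm wide, 103 to 109 high
- bar_grip (a point): middle of the keeper bar's round black hand grip: diameter 18 mm, 52 mm long along the bar, at its front end, ahead of the front stops; closed, it lies 106 mm above the bench, free all round. It swings about the pivot at a radius of 188 mm
- bar_pivot (a point): the keeper bar's pivot, on the lane's middle plane, 150 mm behind the front stops, 112 mm above the bench. The closed grip lies 188 mm in front of it and 6 mm lower
- old_front: the front one of the two old cartons in the lane: cardboard cuvette carton, a closed box of 46 x 85 x 22 mm, about 30 g, standing on end, loose. Origin at the middle of its rear 46 x 85 face. Own axes: x across its 46 mm width, y along its 85 mm length, z through its 22 mm thickness
- old_front_mid (a point): centre of that carton's volume
- old_rear: the rear one of the two old cartons in the lane, same make and stance, with a gap in front of it and at most 8 mm behind it. Origin at the middle of its rear 46 x 85 face. Own axes: x across its 46 mm width, y along its 85 mm length, z through its 22 mm thickness
- old_rear_mid (a point): centre of that carton's volume
- new_carton: the new carton: cardboard cuvette carton, a closed box of 46 x 85 x 22 mm, about 30 g, loose, standing on one of its long narrow edges on the bench to the right of the lane (85 long and 22 thick on the bench, 46 high). Either end may be up when it is loaded. Origin at the middle of one 46 x 85 face. Own axes: x across its 46 mm width, y along its 85 mm length, z through its 22 mm thickness
- new_carton_mid (a point): centre of the new carton's volume, 11 mm from the origin along its own z
- vial_a: bystander, loose: small glass vial with black screw cap, upright, diameter 29, 64 mm high; origin at the centre of its foot. Leave where it is
- vial_b: bystander, loose: small glass vial with black screw cap, upright, diameter 30, 68 mm high; origin at the centre of its foot. Leave where it is
- marker_blue: bystander, loose: marker pen lying down, mm: 135 long, 17 thick; origin under its centre. Leave where it is
- forceps: bystander, loose: steel forceps lying down, mm: 122 long, 17 wide, 8 mm high; origin under its centre. Leave where it is
- beaker: bystander, loose: empty glass beaker, diameter 53, 70 mm high; origin at the centre of its foot. Leave where it is
- spare_cap_0: bystander, loose: loose tube cap, diameter 34, 16 mm high; origin under its centre. Leave where it is
Things that resemble listed ones, but are neither listed nor needed, are in the scene too. What is shaped like the old_front but pink or yellow is not meant.

How it is judged:
On the way, in this order (a step that is already met when the one before it is completed fails the run):
1. the keeper bar has swung past its balance point and rests on its open stop (value of joint keeper_bar above 1.85 rad), for 0.3 s.
2. both old cartons stand in the lane, pulled forward close together against the front stops (x of old_front_mid in the frame of lane between 0.006 and 0.0155 m and y of old_front_mid in the frame of lane between -0.008 and 0.008 m and z of old_front_mid in the frame of lane between 0.042 and 0.051 m and angle between the y axis of each of old_front, old_rear and the z axis of lane, either way round below 0.14 rad and x of old_rear_mid in the frame of lane between 0.028 and 0.0385 m and y of old_rear_mid in the frame of lane between -0.008 and 0.008 m and z of old_rear_mid in the frame of lane between 0.042 and 0.051 m), for 0.3 s.
At the end, for the whole second after the job is handed in: Bar open (over 1.85 rad); cartons at rest on end on the lane floor (tilt under 0.14 rad, centres 42 to 51 mm up, within 8 mm of the lane's mid-plane), centres behind the front stops: old_front 6 to 15.5, old_rear 28 to 38.5, new_carton 49.5 to 66.5 mm (all of step 2 and value of joint keeper_bar above 1.85 rad and x of new_carton_mid in the frame of lane between 0.0495 and 0.0665 m and y of new_carton_mid in the frame of lane between -0.008 and 0.008 m and z of new_carton_mid in the frame of lane between 0.042 and 0.051 m and angle between the y axis of new_carton and the z axis of lane, either way round below 0.14 rad and linear speed of each of old_front, old_rear, new_carton below 0.02 m/s); the robot touches nothing.
It fails at once if a bystander on the bench is pushed away (moved more than 30 mm) (distance of any of vial_a, vial_b, marker_blue, forceps, beaker, spare_cap_0 from where it was at the start of the episode above 0.03 m).
It also fails if it takes over 67 s, if anything falls off the work surface, if the arm or the gripper's body presses on something with over 40 N, if the wrist force passes 120 N, or if a joint passes its speed limit or range.

### The arm

A 7-joint arm with a two-finger parallel gripper is mounted at the origin on a cart in front of the work surface, level with it; the furniture and walls round the work are solid. World frame = base frame: x ahead of the robot, y to its left, z up, the work surface at z = 0. Lengths are in m, angles in rad, forces in N, time in s.
With the tool pointing down it reaches from about 0.425 to 0.925 m from the base axis. Payload 6.8 kg.
Tool frame: the origin (TCP) lies at the very end of the fingers, on their centre line; the grasp point (between the pads) lies 19 mm behind it (r.grip_depth is the distance from the TCP to the grasp point, in m); z points along the fingers, y is the direction in which the jaws open and shut (so a half turn about z gives the same grasp; the last joint's range is limited). The gripper opens to 85 mm and grips with 20 to 120 N. Pads are 22 mm wide; open, the fingers measure 114 mm over their backs; the gripper's body (76 mm by 85 mm) begins 54 mm behind the grasp point. The pads swing forward as they close: fully open they stand 13 mm farther back than shut.
Start: joints at [-1.448, 0.477, 0.022, 1.555, -0.011, 1.109, -0.083], TCP at [0.154, 0.657, 0.231] pointing down, gripper open.
Joint ranges: [-2.96, 2.96], [-0.34, 2.1], [-1.41, 1.46], [0.24, 2.44], [-1.37, 4.51], [0.17, 1.92], [-2.96, 2.96]. Speed limits (rad/s): [2.39, 2.39, 3.14, 3.14, 3.14, 3.14, 3.14].

### API

Orientations are given as a rotation vector (axis times angle).
In Python, from bench import status, eyes, workorder, spotter, r gives the robot as it stands.
- The arm moves only by the tool drive_tool, never from a script. Its argument "commands" is a list of rows, each an object of numbers: "rx", "ry", "rz": the turn, a rotation vector about the world's x, y, z normalised to -1 to 1, where 1 is 8 degrees; "tx", "ty", "tz": the shift along the world's x, y, z normalised to -1 to 1, where 1 is 20 mm; "grip": the closure, from -1 (fully open) to 1 (shut). A call has 1 to 10 rows; each row shifts and turns the commanded pose from where the row before left it; what a row does not reach is not made up. A row lasts 1/8 s, in which the tool goes at most 62.5 mm and 10.7 degrees, less where a joint would pass 70% of its speed; a pose out of reach is approached as far as the arm can. A call with a number of a shift or a turn outside -1 to 1 is refused whole. A call with a gripper value outside its range is refused whole. The fingers move at their own pace and stop on an object; "grip_force" is the grip in N (left out, the last holds). Time passes only in rows, so rows that do not move let the fingers close. It gives the time, the measured TCP pose, the force and the opening at its end, in the units of the state.
- status.get_obs(): the state, without advancing time (a new reading comes with each control period).
- eyes.grab_frame(name): name is "scene" or "side" or "wrist"; returns a dict with "frame" (384x512x3 uint8, blue, green, red), "range_z" (384x512 float32, m along the optical axis (not along the pixel's ray), 0 where there is no reading), "fx", "fy", "cx", "cy" (pixels), "T" (4x4, takes a point from camera to world coordinates); the wrist camera has in their place "T_tool_cam" (4x4, takes a point from camera to tool coordinates, whose origin is the TCP and whose axes are the flange's). Camera axes: x right, y down, z forward; pixel columns grow to the right and rows downward; lengths in m; the calibration is good to about 2 mm. A picture is of the moment at which its call begins: read the wrist's pose just before it.
- workorder.hand_in(): hands the job in, once; it reports no verdict.
Trained networks look in the newest picture that a camera, given by its name, has taken for a name from the list of things; names that differ only in an ending like _2 or _b are one class to them, and where a whole thing is asked for, a point or a joint stands for the part that bears it (a point fixed in the world has none). Each returns a list of dicts, best first, with "confidence" (0 to 1); they miss things now and then, are a little off and sometimes report something else, mostly with a low value. They report only what shows in the picture. A call takes as long as a camera call. They do not tell look-alikes from the thing itself.
- spotter.boxes_of(camera, target): "position" ([column, row] as shares, 0 to 1, of the picture: columns of its width, rows of its height, amid what is visible of it).
- spotter.masks_of(camera, target): "mask" (384x512 bool, what is visible of it) and "position" ([column, row] as shares, 0 to 1, of the picture: columns of its width, rows of its height, amid what is visible of it).
The state is a dict: "clock": time; "joints": joint angles; "qvel": joint speeds; "tau": joint torques, N m; "tcp_pos": TCP position; "orientation": TCP orientation; "contact_force": force on the tool from outside, world axes, zero at the start; "moment": the same for the moment, N m; "grip_width": finger opening in m.
Only numpy, scipy, OpenCV 4.12 (cv2) and the standard library are available. Lean on these libraries where they do the work, as an engineer would, in place of code of your own. Each camera call takes 0.05 s, during which the arm holds its last target.

## Working session

There is one attempt and no reset: what is moved stays moved. The work goes in short steps, Python scripts to look and compute and a tool call to move; the robot and the scene stay as the last step left them, time stands still between calls to the robot, and variables do not carry over. Pictures are saved under pics/ and viewed, and the job is handed in when it is done.

Besides the shell and the picture viewer there is one more tool, called after ">>>" by a JSON object that holds its "name" and its "arguments", one argument or row to a line. drive_tool: Moves the arm, as the interface text tells. Scaled input: -1 to 1 covers 20 mm each way for a shift and 8 degrees each way for a turn. Its arguments: {"type":"object","properties":{"commands":{"type":"array","items":{"type":"object","properties":{"rx":{"type":"number"},"ry":{"type":"number"},"rz":{"type":"number"},"tx":{"type":"number"},"ty":{"type":"number"},"tz":{"type":"number"},"grip":{"type":"number"}}}},"grip_force":{"type":"number"}},"required":["commands"]}

```bash
ls; mkdir -p pics
cat > h.py <<'E'
import numpy as np, cv2
from bench import status, eyes, workorder, spotter, r
from scipy.spatial.transform import Rotation as R
def grab(n,name=None):
    o=status.get_obs()
    f=eyes.grab_frame(n)
    if 'T' in f: T=np.array(f['T'])
    else:
        A=np.eye(4);A[:3,:3]=R.from_rotvec(o['orientation']).as_matrix();A[:3,3]=o['tcp_pos'];T=A@np.array(f['T_tool_cam'])
    f['W']=T
    if name: cv2.imwrite('pics/'+name+'.png',f['frame'])
    return f
def cloud(f,mask=None):
    z=f['range_z'];v,u=np.nonzero((z>0)&(mask if mask is not None else True))
    d=z[v,u];P=np.c_[(u-f['cx'])/f['fx']*d,(v-f['cy'])/f['fy']*d,d]
    return P@f['W'][:3,:3].T+f['W'][:3,3],u,v
def proj(f,p):
    q=np.linalg.inv(f['W'])@np.r_[p,1]
    return f['fx']*q[0]/q[2]+f['cx'],f['fy']*q[1]/q[2]+f['cy']
E
python3 - <<'E'
from h import *
print(status.get_obs())
for n in ['scene','side','wrist']:
    f=grab(n,n+'0'); print(n,f['fx'],f['W'].round(3).tolist())
    if n!='wrist':
      for t in ['lane','keeper_bar','old_front','new_carton','vial_a','marker_blue','forceps','beaker','spare_cap_0','bar_grip']:
        for m in spotter.masks_of(n,t)[:5]:
            P,u,v=cloud(f,m['mask'])
            if len(P): print(t,round(m['confidence'],2),[round(m['position'][0]*512),round(m['position'][1]*384)],np.median(P,0).round(3),np.percentile(P,3,axis=0).round(3),np.percentile(P,97,axis=0).round(3))
E
```

```text
pics
{'clock': 0.0, 'joints': array([-1.44813658,  0.47781261,  0.02234259,  1.5564612 , -0.01146771,
        1.10927869, -0.08310516]), 'qvel': array([-2.34442991e-05,  2.43344880e-03,  2.10162668e-03, -3.35670360e-04,
       -1.37092416e-03,  6.98552583e-04, -1.98903885e-03]), 'tau': array([-6.75378615e-04, -5.96465242e+01,  1.60764221e+00, -2.81180942e+01,
        1.24591507e-02,  9.49209498e-03, -3.58576273e-06]), 'tcp_pos': array([0.15427444, 0.65652633, 0.23031327]), 'orientation': array([-3.61623573e-01, -3.12066437e+00,  2.87622059e-03]), 'contact_force': array([-0.00548081, -0.22677054,  0.17054342]), 'moment': array([-0.03619057,  0.01328912, -0.01045842]), 'grip_width': 0.08516802442980702}
scene 405.22491758904187 [[0.912, -0.288, 0.293, 0.259], [-0.411, -0.661, 0.628, -0.849], [0.013, -0.693, -0.72, 0.885], [0.0, 0.0, 0.0, 1.0]]
lane 0.69 [266, 211] [ 0.593 -0.213  0.036] [ 0.457 -0.25   0.002] [ 0.684 -0.171  0.162]
lane 0.56 [265, 195] [ 0.592 -0.209  0.114] [ 0.434 -0.218  0.107] [ 0.692 -0.197  0.167]
keeper_bar 0.76 [273, 191] [ 0.611 -0.209  0.114] [ 0.434 -0.218  
[... 2621 characters left out ...]
lue 0.73 [323, 216] [ 0.407 -0.289  0.012] [ 0.375 -0.331  0.005] [ 0.439 -0.251  0.017]
marker_blue 0.29 [300, 184] [ 0.505 -0.447  0.04 ] [ 0.476 -0.48   0.006] [ 0.538 -0.414  0.047]
beaker 0.69 [224, 230] [ 0.574 -0.03   0.064] [ 0.544 -0.035  0.052] [ 0.592 -0.004  0.071]
spare_cap_0 0.52 [281, 262] [ 0.45  -0.041  0.008] [ 0.443 -0.074  0.   ] [0.462 0.006 0.01 ]
spare_cap_0 0.27 [258, 203] [ 0.545 -0.184  0.072] [ 0.538 -0.224  0.043] [ 0.559 -0.18   0.09 ]
bar_grip 0.85 [249, 188] [ 0.597 -0.201  0.111] [ 0.434 -0.505  0.007] [ 0.775 -0.187  0.165]
wrist 271.14965393559675 [[0.23, 0.93, 0.288, 0.081], [0.973, -0.219, -0.068, 0.675], [-0.0, 0.296, -0.955, 0.373], [0.0, 0.0, 0.0, 1.0]]
```

View pics/scene0.png

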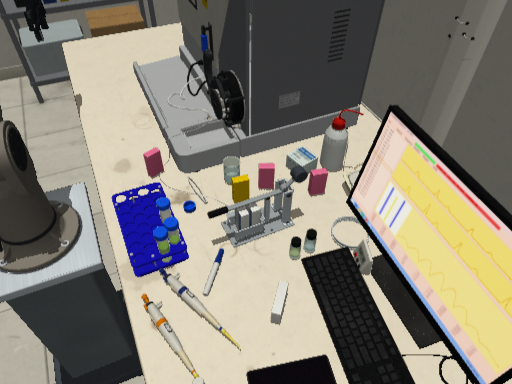

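View pics/side0.png

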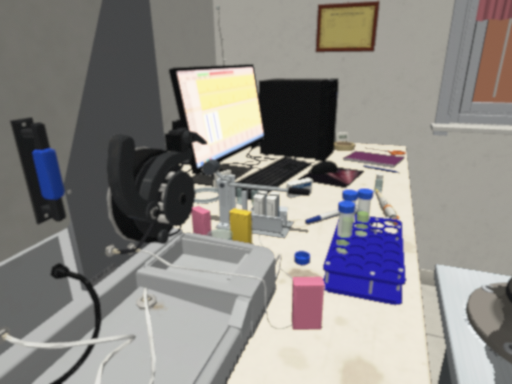

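Run:
```python
from h import *
PP=[]
for n in ['scene','side']:
    f=grab(n)
    P,u,v=cloud(f); PP.append(P)
    def show(nm,b):
        m=np.all((P>[b[0],b[2],b[4]])&(P<[b[1],b[3],b[5]]),axis=1);Q=P[m]
        if len(Q)<5: print(n,nm,len(Q));return
        rect=cv2.minAreaRect((Q[:,:2]*1000).astype(np.float32))
        # two-sided
        print(n,nm,len(Q),'med',np.median(Q,0).round(4),'lo',np.percentile(Q,2,axis=0).round(4),'hi',np.percentile(Q,98,axis=0).round(4),'rect',np.round(rect[0],1),np.round(rect[1],1),round(rect[2],1))
    show('grip',(.40,.50,-.26,-.16,.098,.125))
    show('bar',(.50,.62,-.26,-.16,.1,.125))
    show('cartontops',(.48,.60,-.26,-.16,.082,.096))
    show('tail',(.60,.75,-.26,-.16,.13,.2))
    show('lips',(.48,.60,-.28,-.14,.044,.052))
    show('newtop',(.45,.56,-.53,-.4,.042,.055))
    show('pinkbox',(.45,.56,-.63,-.5,.0,.1))
    show('stuffabove', (.35,.7,-.4,.1,.12,.3))
np.save('pc.npy',np.vstack(PP))
```

```text
scene grip 183 med [ 0.4596 -0.212   0.1124] lo [ 0.4281 -0.2172  0.1031] hi [ 0.4981 -0.2012  0.1176] rect [ 463.6 -208.9] [72.3 17.3] 1.6
scene bar 233 med [ 0.5588 -0.2077  0.1095] lo [ 0.5033 -0.2139  0.1035] hi [ 0.617  -0.1986  0.1129] rect [ 560.1 -205.3] [119.8  18.3] 1.5
scene cartontops 213 med [ 0.5396 -0.2151  0.0894] lo [ 0.5075 -0.2305  0.0828] hi [ 0.5949 -0.2001  0.0942] rect [ 551.9 -214. ] [89.8 33.8] 0.2
scene tail 240 med [ 0.6768 -0.2119  0.156 ] lo [ 0.6605 -0.2194  0.1311] hi [ 0.6989 -0.1897  0.1684] rect [ 679.  -204.3] [48.1 31.3] 2.0
scene lips 130 med [ 0.5308 -0.2255  0.0476] lo [ 0.4897 -0.242   0.0443] hi [ 0.5957 -0.1724  0.0515] rect [ 543.6 -206.5] [110.2  74.3] 0.5
scene newtop 331 med [ 0.509  -0.4548  0.0469] lo [ 0.4803 -0.4883  0.0434] hi [ 0.539  -0.4197  0.05  ] rect [ 509.6 -453.5] [85. 22.] 50.6
scene pinkbox 2325 med [ 0.5031 -0.5774  0.0021] lo [ 4.524e-01 -6.277e-01  1.000e-04] hi [ 0.5579 -0.5031  0.006 ] rect [ 505. -565.] [129.9 109.8] 90.0
scene stuffabove 2544 med [0.6403 0.0477 0.2123] lo [ 0.5669 -0.2181  0.1218] hi [0.6974 0.0952 
[... 486 characters left out ...]
ed [ 0.6763 -0.19    0.1507] lo [ 0.6614 -0.2148  0.1317] hi [ 0.6991 -0.1865  0.1671] rect [ 680.3 -200. ] [44.5 30.4] 6.5
side lips 169 med [ 0.5319 -0.1848  0.0472] lo [ 0.4904 -0.2416  0.0442] hi [ 0.5953 -0.1704  0.0514] rect [ 542.8 -205.7] [111.4  73.7] 1.9
side newtop 94 med [ 0.5093 -0.448   0.0461] lo [ 0.4805 -0.4878  0.0424] hi [ 0.5384 -0.4159  0.0481] rect [ 509.  -452.7] [85.8 23.9] 50.1
side pinkbox 174 med [ 0.4758 -0.5889  0.0021] lo [ 4.515e-01 -6.279e-01  1.000e-04] hi [ 0.5559 -0.505   0.0043] rect [ 505.1 -565.2] [128.7 109.3] 89.9
side stuffabove 2037 med [0.586  0.0805 0.2683] lo [ 0.5639 -0.2079  0.1225] hi [0.6891 0.0986 0.2986] rect [539.7 -54.9] [328.4 346.2] 84.1
```

The scene shows the lane around pixel (262,215), with the white new carton at (280,300), yawed about 50°. The yellow and pink boxes are decoys. Next I check the clearance for travel and the exact lane yaw.

Run:
```python
import numpy as np
from h import r
print([a for a in dir(r) if not a.startswith('__')])
P=np.load('pc.npy')
# height map max, 5cm cells
print('rows x .1...0.8 ; cols y .7..-.7')
ys=np.arange(.75,-.75,-.1)
print('      ',' '.join('%4d'%(y*100-5) for y in ys))
for x in np.arange(.1,.85,.05):
    row=[]
    for y in ys:
        m=(P[:,0]>x)&(P[:,0]<x+.05)&(P[:,1]<y)&(P[:,1]>y-.1)&(P[:,2]<.8)
        row.append('%4d'%(np.percentile(P[m,2],99)*1000) if m.sum()>3 else '   .')
    print('%.2f  '%x,' '.join(row))
# lane lines: bar midline, lips outer edges fit
def fit(b,ax,s):
    m=np.all((P>[b[0],b[2],b[4]])&(P<[b[1],b[3],b[5]]),axis=1);return P[m]
B=fit((.49,.60,-.25,-.16,.104,.125),0,0)
xs=[];lo=[];hi=[]
for x in np.arange(.43,.615,.015):
    m=(P[:,0]>x)&(P[:,0]<x+.015)&(abs(P[:,1]+.206)<.03)&(P[:,2]>.1)&(P[:,2]<.12)
    print('bar',round(x+.0075,3),m.sum(),P[m,1].min().round(4),P[m,1].max().round(4),P[m,2].max().round(4))
for x in np.arange(.49,.57,.01):
    m=(P[:,0]>x)&(P[:,0]<x+.01)&(abs(P[:,1]+.206)<.05)&(P[:,2]>.044)&(P[:,2]<.052)
    q=P[m,1]; l=q[q<-.206];h=q[q>-.206]
    print('lip',round(x+.005,3),l.min().round(4) if len(l) else 0,h.max().round(4) if len(h) else 0)
m=(P[:,0]>.49)&(P[:,0]<.57)&(abs(P[:,1]+.206)<.03)&(P[:,2]>.060)&(P[:,2]<.094)
h,e=np.histogram(P[m,0],bins=np.arange(.49,.575,.002));print(list(zip(e.round(3),h)))
```

```text
['Unreachable', 'grip_depth']
rows x .1...0.8 ; cols y .7..-.7
         70   60   50   40   30   20   10    0   -9  -19  -29  -39  -49  -59  -69
0.10   -738  373 -738 -740 -739    4    8   16    4    3    .    .    .    .    .
0.15    343  372    5    5    5    5    4    4    4    5    4    4    4    1    1
0.20      7    7    7    6    5    5    4   53   54   53   24   27    4    1    2
0.25      6    6    6    5    6    5    4   53   54  123   23   26   46   63    1
0.30      7    7    7    6    5    4   86   53  123  124   27   26    4    3    3
0.35      7    6    6    6    6    3   87   52  109  111   18   20   18    6    4
0.40     73   74   74   74   73   96   96   88   17  116   18    4    4    6   35
0.45     55   61   61   84   80   96   97   95   10  115    4    4   48    6   43
0.50     60   66   65  127  124   98   97   95   87  110    6   49   48    6   36
0.55     62   69   70  133  158  315  310  284   87  111   41    4   16   18   19
0.60    282  316  352  367  457  469  484  501   87  123   68   43   21   23   25
0.65      .    .    .    .  180  101  122  500   87  
[... 1689 characters left out ...]
np.int64(0)), (np.float64(0.534), np.int64(0)), (np.float64(0.536), np.int64(1)), (np.float64(0.538), np.int64(91)), (np.float64(0.54), np.int64(40)), (np.float64(0.542), np.int64(28)), (np.float64(0.544), np.int64(27)), (np.float64(0.546), np.int64(20)), (np.float64(0.548), np.int64(27)), (np.float64(0.55), np.int64(22)), (np.float64(0.552), np.int64(22)), (np.float64(0.554), np.int64(24)), (np.float64(0.556), np.int64(28)), (np.float64(0.558), np.int64(27)), (np.float64(0.56), np.int64(9)), (np.float64(0.562), np.int64(1)), (np.float64(0.564), np.int64(0)), (np.float64(0.566), np.int64(0)), (np.float64(0.568), np.int64(0)), (np.float64(0.57), np.int64(0)), (np.float64(0.572), np.int64(0))]
```

>>> {"name": "drive_tool", "arguments": {
  "commands": [
    {"tx":0.6,"ty":-1,"rz":-0.5,"tz":0.2},
    {"tx":0.6,"ty":-1,"rz":-0.5,"tz":0.2},
    {"tx":0.6,"ty":-1,"rz":-0.5,"tz":0.2},
    {"tx":0.6,"ty":-1,"rz":-0.5,"tz":0.2},
    {"tx":0.6,"ty":-1,"rz":-0.5,"tz":0.2},
    {"tx":0.6,"ty":-1,"rz":-0.5},
    {"tx":0.6,"ty":-1,"rz":-0.5},
    {"tx":0.6,"ty":-1,"rz":-0.5},
    {"tx":0.6,"ty":-1,"rz":-0.5},
    {"tx":0.6,"ty":-1,"rz":-0.5}
  ]
}}

```text
validation failed for argument at $.co...
```

>>> {"name": "drive_tool", "arguments": {
  "commands": [
    {"tx":0.6,"ty":-1.0,"tz":0.2,"rx":0.0,"ry":0.0,"rz":-0.5,"grip":-1.0}
  ]
}}

```text
clock: 1.38
tcp_pos: [0.1647, 0.6378, 0.2348]
orientation: [-0.468, -3.105, 0.0]
contact_force: [-0.5, -0.1, -0.3]
grip_width: 0.0856
```

>>> {"name": "drive_tool", "arguments": {
  "commands": [
    {"tx":0.6,"ty":-0.99,"tz":0.2,"rx":0,"ry":0,"rz":-0.5,"grip":-1},
    {"tx":0.6,"ty":-0.99,"tz":0.2,"rx":0,"ry":0,"rz":-0.5,"grip":-1},
    {"tx":0.6,"ty":-0.99,"tz":0.2,"rx":0,"ry":0,"rz":-0.5,"grip":-1},
    {"tx":0.6,"ty":-0.99,"tz":0.2,"rx":0,"ry":0,"rz":-0.5,"grip":-1},
    {"tx":0.6,"ty":-0.99,"tz":0,"rx":0,"ry":0,"rz":-0.5,"grip":-1},
    {"tx":0.6,"ty":-0.99,"tz":0,"rx":0,"ry":0,"rz":-0.5,"grip":-1},
    {"tx":0.6,"ty":-0.99,"tz":0,"rx":0,"ry":0,"rz":-0.5,"grip":-1},
    {"tx":0.6,"ty":-0.99,"tz":0,"rx":0,"ry":0,"rz":-0.5,"grip":-1},
    {"tx":0.6,"ty":-0.99,"tz":0,"rx":0,"ry":0,"rz":-0.5,"grip":-1},
    {"tx":0.6,"ty":-0.99,"tz":0,"rx":0,"ry":0,"rz":-0.5,"grip":-1}
  ]
}}

```text
clock: 2.62
tcp_pos: [0.2872, 0.4378, 0.2513]
orientation: [-1.511, -2.754, -0.0]
contact_force: [-0.5, -0.5, 0.4]
grip_width: 0.0852
```

>>> {"name": "drive_tool", "arguments": {
  "commands": [
    {"tx":0.6,"ty":-1,"tz":0,"rx":0,"ry":0,"rz":-0.5,"grip":-1},
    {"tx":0.6,"ty":-1,"tz":0,"rx":0,"ry":0,"rz":-0.5,"grip":-1},
    {"tx":0.6,"ty":-1,"tz":0,"rx":0,"ry":0,"rz":-0.5,"grip":-1},
    {"tx":0.6,"ty":-1,"tz":0,"rx":0,"ry":0,"rz":-0.5,"grip":-1},
    {"tx":0.6,"ty":-1,"tz":0,"rx":0,"ry":0,"rz":-0.5,"grip":-1},
    {"tx":0.6,"ty":-1,"tz":0,"rx":0,"ry":0,"rz":-0.5,"grip":-1},
    {"tx":0.6,"ty":-1,"tz":0,"rx":0,"ry":0,"rz":-0.5,"grip":-1},
    {"tx":0.6,"ty":-1,"tz":0,"rx":0,"ry":0,"rz":-0.5,"grip":-1},
    {"tx":0.6,"ty":-1,"tz":0,"rx":0,"ry":0,"rz":-0.5,"grip":-1},
    {"tx":0,"ty":-1,"tz":0,"rx":0,"ry":0,"rz":-0.5,"grip":-1}
  ]
}}

```text
clock: 3.88
tcp_pos: [0.3956, 0.2377, 0.2514]
orientation: [2.363, 2.07, 0.001]
contact_force: [0.1, 0.7, -0.3]
grip_width: 0.0857
```

>>> {"name": "drive_tool", "arguments": {
  "commands": [
    {"tx":0.1,"ty":-1,"tz":0,"rx":0,"ry":0,"rz":-0.5,"grip":-1},
    {"tx":0.1,"ty":-1,"tz":0,"rx":0,"ry":0,"rz":-0.5,"grip":-1},
    {"tx":0.1,"ty":-1,"tz":0,"rx":0,"ry":0,"rz":-0.5,"grip":-1},
    {"tx":0.1,"ty":-1,"tz":0,"rx":0,"ry":0,"rz":-0.5,"grip":-1},
    {"tx":0.1,"ty":-1,"tz":0,"rx":0,"ry":0,"rz":-0.5,"grip":-1},
    {"tx":0.1,"ty":-1,"tz":0,"rx":0,"ry":0,"rz":-0.5,"grip":-1},
    {"tx":0.1,"ty":-1,"tz":0,"rx":0,"ry":0,"rz":-0.5,"grip":-1},
    {"tx":0.1,"ty":-1,"tz":0,"rx":0,"ry":0,"rz":-0.5,"grip":-1},
    {"tx":0.1,"ty":-1,"tz":0,"rx":0,"ry":0,"rz":-0.5,"grip":-1},
    {"tx":0.1,"ty":-1,"tz":0,"rx":0,"ry":0,"rz":-0.5,"grip":-1}
  ]
}}

```text
clock: 5.12
tcp_pos: [0.4145, 0.0378, 0.2513]
orientation: [2.928, 1.139, 0.0]
contact_force: [0.0, -0.4, -0.4]
grip_width: 0.0853
```

>>> {"name": "drive_tool", "arguments": {
  "commands": [
    {"tx":0.1,"ty":-1,"tz":0,"rx":0,"ry":0,"rz":-0.5,"grip":-1},
    {"tx":0.1,"ty":-1,"tz":0,"rx":0,"ry":0,"rz":-0.5,"grip":-1},
    {"tx":0.1,"ty":-1,"tz":0,"rx":0,"ry":0,"rz":-0.5,"grip":-1},
    {"tx":0.1,"ty":-1,"tz":0,"rx":0,"ry":0,"rz":-0.5,"grip":-1},
    {"tx":0.1,"ty":-1,"tz":0,"rx":0,"ry":0,"rz":-0.5,"grip":-1},
    {"tx":0.1,"ty":-1,"tz":0,"rx":0,"ry":0,"rz":-0.5,"grip":-1},
    {"tx":0.1,"ty":-1,"tz":0,"rx":0,"ry":0,"rz":-0.5,"grip":-1},
    {"tx":0.1,"ty":-1,"tz":0,"rx":0,"ry":0,"rz":-0.5,"grip":-1},
    {"tx":0.1,"ty":-1,"tz":0,"rx":0,"ry":0,"rz":-0.5,"grip":-1},
    {"tx":0.1,"ty":-1,"tz":-0.5,"rx":0,"ry":0,"rz":-0.5,"grip":-1}
  ]
}}

```text
clock: 6.38
tcp_pos: [0.4351, -0.1623, 0.2417]
orientation: [3.141, 0.069, 0.003]
contact_force: [0.0, -0.1, -0.4]
grip_width: 0.0855
```

>>> {"name": "drive_tool", "arguments": {
  "commands": [
    {"tx":0.4,"ty":-1,"tz":-0.5,"rx":0,"ry":0,"rz":-0.2,"grip":-1},
    {"tx":0.4,"ty":-1,"tz":-0.5,"rx":0,"ry":0,"rz":-0.1,"grip":-1},
    {"tx":0,"ty":0,"tz":0,"rx":0,"ry":0,"rz":0,"grip":-1}
  ]
}}

```text
clock: 6.75
tcp_pos: [0.4501, -0.2028, 0.2207]
orientation: [3.14, 0.004, -0.003]
contact_force: [0.4, -0.2, -0.1]
grip_width: 0.0855
```

Run:
```python
from h import *
o=status.get_obs();print(o['tcp_pos'],o['joints'].round(3),R.from_rotvec(o['orientation']).as_matrix().round(3).tolist())
f=grab('wrist','w1')
P,u,v=cloud(f)
m=(P[:,0]>.41)&(P[:,0]<.5)&(abs(P[:,1]+.206)<.03)&(P[:,2]>.09)&(P[:,2]<.125)
Q=P[m];print(len(Q),Q.min(0),Q.max(0),np.percentile(Q[:,2],98))
for x in np.arange(.42,.5,.01):
    q=Q[(Q[:,0]>x)&(Q[:,0]<x+.01)]
    if len(q): print(x.round(3),q[:,1].min().round(4),q[:,1].max().round(4),q[:,2].max().round(4))
```

```text
[ 0.45006037 -0.20281897  0.2207057 ] [-0.481  0.261  0.927  2.034 -0.251  0.965 -0.994] [[1.0, 0.002, -0.002], [0.002, -1.0, -0.002], [-0.002, 0.002, -1.0]]
1242 [ 0.42994606 -0.21750841  0.10310199] [ 0.4999752  -0.19937785  0.11528561] 0.11411389246440265
0.42 -0.2034 -0.2034 0.1105
0.43 -0.2175 -0.2004 0.1148
0.44 -0.2174 -0.1994 0.1153
0.45 -0.2172 -0.1994 0.1145
0.46 -0.2171 -0.1994 0.1149
0.47 -0.2157 -0.1994 0.1146
0.48 -0.2148 -0.2004 0.1124
0.49 -0.2136 -0.2004 0.1095
```

View pics/w1.png

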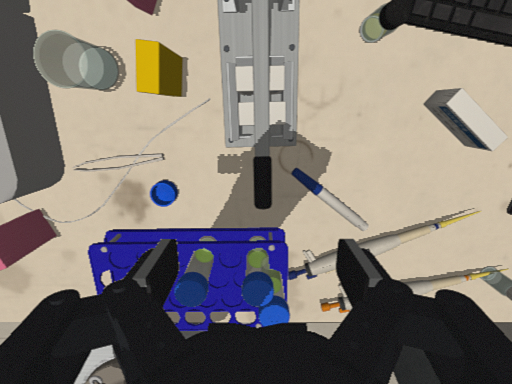

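The wrist view shows the black grip at about (263,180) below the jaws; its centre is at (0.4545, -0.208, 0.106). I'll descend and grasp it.

>>> {"name": "drive_tool", "arguments": {
  "commands": [
    {"tx":0.2,"ty":-0.25,"tz":-1,"rx":0,"ry":0,"rz":0,"grip":-1},
    {"tx":0,"ty":0,"tz":-1,"rx":0,"ry":0,"rz":0,"grip":-1},
    {"tx":0,"ty":0,"tz":-1,"rx":0,"ry":0,"rz":0,"grip":-1},
    {"tx":0,"ty":0,"tz":-1,"rx":0,"ry":0,"rz":0,"grip":-1},
    {"tx":0,"ty":0,"tz":-1,"rx":0,"ry":0,"rz":0,"grip":-1},
    {"tx":0,"ty":0,"tz":-1,"rx":0,"ry":0,"rz":0,"grip":-0.5},
    {"tx":0,"ty":0,"tz":-0.75,"rx":0,"ry":0,"rz":0,"grip":0},
    {"tx":0,"ty":0,"tz":0,"rx":0,"ry":0,"rz":0,"grip":1},
    {"tx":0,"ty":0,"tz":0,"rx":0,"ry":0,"rz":0,"grip":1},
    {"tx":0,"ty":0,"tz":0,"rx":0,"ry":0,"rz":0,"grip":1}
  ],
  "grip_force": 25
}}

```text
clock: 8.05
tcp_pos: [0.4545, -0.2083, 0.0874]
orientation: [3.138, 0.008, 0.003]
contact_force: [-1.1, -6.2, -0.8]
grip_width: 0.017
```

>>> {"name": "drive_tool", "arguments": {
  "commands": [
    {"tx":0.02,"ty":0,"tz":0.98,"rx":0,"ry":0,"rz":0,"grip":1},
    {"tx":0.12,"ty":0,"tz":0.97,"rx":0,"ry":0,"rz":0,"grip":1},
    {"tx":0.22,"ty":0,"tz":0.95,"rx":0,"ry":0,"rz":0,"grip":1},
    {"tx":0.32,"ty":0.01,"tz":0.92,"rx":0,"ry":0,"rz":0,"grip":1},
    {"tx":0.41,"ty":0.01,"tz":0.89,"rx":0,"ry":0,"rz":0,"grip":1}
  ]
}}

```text
clock: 8.68
tcp_pos: [0.477, -0.2078, 0.1825]
orientation: [3.138, 0.008, 0.005]
contact_force: [5.1, -5.7, -4.7]
grip_width: 0.0175
```

>>> {"name": "drive_tool", "arguments": {
  "commands": [
    {"tx":0.5,"ty":0.01,"tz":0.84,"rx":0,"ry":0,"rz":0,"grip":1},
    {"tx":0.59,"ty":0.01,"tz":0.78,"rx":0,"ry":0,"rz":0,"grip":1},
    {"tx":0.67,"ty":0.01,"tz":0.72,"rx":0,"ry":0,"rz":0,"grip":1},
    {"tx":0.73,"ty":0.02,"tz":0.64,"rx":0,"ry":0,"rz":0,"grip":1},
    {"tx":0.8,"ty":0.02,"tz":0.56,"rx":0,"ry":0,"rz":0,"grip":1},
    {"tx":0.85,"ty":0.02,"tz":0.48,"rx":0,"ry":0,"rz":0,"grip":1},
    {"tx":0.45,"ty":0.01,"tz":0.2,"rx":0,"ry":0,"rz":0,"grip":1},
    {"tx":0,"ty":0,"tz":0,"rx":0,"ry":0,"rz":0,"grip":1}
  ]
}}

```text
clock: 9.68
tcp_pos: [0.5679, -0.2059, 0.2663]
orientation: [3.138, 0.008, 0.001]
contact_force: [0.4, -3.6, -0.8]
grip_width: 0.017
```

Run:
```python
from h import *
o=status.get_obs();print(o['tcp_pos'],o['contact_force'],o['grip_width'])
f=grab('scene','s2');
c=f['frame'][120:260,170:340];cv2.imwrite('pics/s2c.png',cv2.resize(c,None,fx=4,fy=4))
```

```text
[ 0.56785086 -0.20585628  0.26627539] [ 0.37863348 -3.57132262 -0.77690488] 0.0170294163550205
```

View pics/s2c.png

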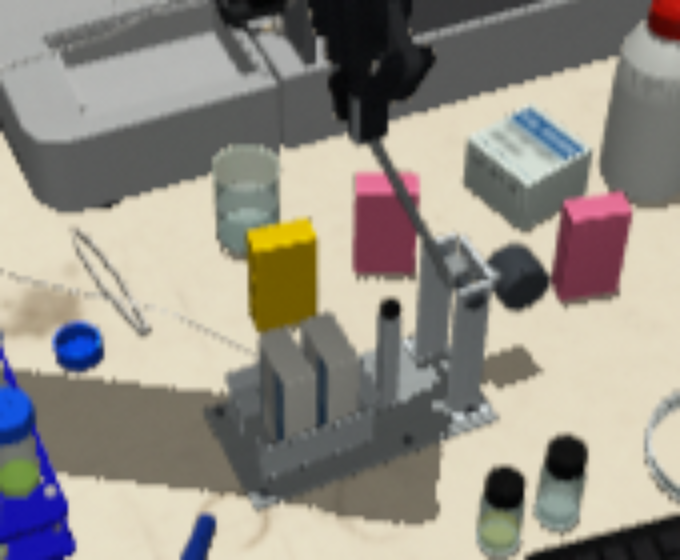

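>>> {"name": "drive_tool", "arguments": {
  "commands": [
    {"tx":0,"ty":0,"tz":0,"rx":0,"ry":0,"rz":0,"grip":-1},
    {"tx":-0.2,"ty":0,"tz":0,"rx":0,"ry":0,"rz":0,"grip":-1},
    {"tx":-1,"ty":0,"tz":0,"rx":0,"ry":0,"rz":0,"grip":-1},
    {"tx":-1,"ty":0,"tz":0,"rx":0,"ry":0,"rz":0,"grip":-1},
    {"tx":-1,"ty":0,"tz":0,"rx":0,"ry":0,"rz":0,"grip":-1},
    {"tx":-0.5,"ty":0,"tz":-0.5,"rx":0,"ry":0,"rz":0,"grip":-1},
    {"tx":0,"ty":0,"tz":-0.5,"rx":0,"ry":0,"rz":0,"grip":-1},
    {"tx":0,"ty":0,"tz":0,"rx":0,"ry":0,"rz":0,"grip":-1}
  ]
}}

```text
clock: 10.72
tcp_pos: [0.4941, -0.2029, 0.2439]
orientation: [-3.142, -0.011, 0.002]
contact_force: [-0.6, -0.2, -0.6]
grip_width: 0.0853
```

Run:
```python
from h import *
o=status.get_obs();print(o['tcp_pos'],o['contact_force'],o['grip_width'])
f=grab('scene');
c=f['frame'][120:260,170:340];cv2.imwrite('pics/s3c.png',cv2.resize(c,None,fx=4,fy=4))
f=grab('wrist','w3');P,u,v=cloud(f)
m=(P[:,0]>.46)&(P[:,0]<.62)&(abs(P[:,1]+.206)<.06)&(P[:,2]>-.005)
P=P[m]
def st(nm,z0,z1,x0=.46,x1=.62):
    q=P[(P[:,2]>z0)&(P[:,2]<z1)&(P[:,0]>x0)&(P[:,0]<x1)];
    if len(q):print(nm,len(q),q.min(0).round(4),q.max(0).round(4),np.median(q,0).round(4))
st('top',.082,.097);st('topF',.082,.097,.49,.533);st('topR',.082,.097,.533,.575);st('lip',.043,.053);st('stop',.028,.039);st('rest',.098,.11);st('floor',.0015,.008,.49,.57)
for z0,z1 in((.082,.097),):
  for a,b in ((.50,.533),(.535,.565)):
    q=P[(P[:,2]>z0)&(P[:,2]<z1)&(P[:,0]>a)&(P[:,0]<b)]
    if len(q)>5: print(cv2.minAreaRect((q[:,:2]*1000).astype(np.float32)))
q=P[(P[:,2]>.043)&(P[:,2]<.053)];print('lips',cv2.minAreaRect((q[:,:2]*1000).astype(np.float32)))
```

```text
[ 0.494119   -0.20289012  0.2438853 ] [-0.61698351 -0.22985307 -0.58923101] 0.08533463069263252
top 1781 [ 0.5087 -0.2305  0.0821] [ 0.6006 -0.1828  0.0955] [ 0.5419 -0.2066  0.0875]
topF 847 [ 0.5087 -0.2305  0.0821] [ 0.5313 -0.1847  0.0902] [ 0.5204 -0.2069  0.0875]
topR 907 [ 0.5408 -0.2283  0.0821] [ 0.5629 -0.1828  0.0903] [ 0.5515 -0.2055  0.0876]
lip 677 [ 0.4892 -0.2431  0.043 ] [ 0.5898 -0.1703  0.0502] [ 0.5439 -0.2057  0.0451]
stop 392 [ 0.4891 -0.2365  0.028 ] [ 0.5894 -0.1763  0.039 ] [ 0.5337 -0.2016  0.0372]
rest 165 [ 0.5886 -0.2118  0.099 ] [ 0.6016 -0.199   0.1036] [ 0.595  -0.2049  0.1014]
floor 708 [ 0.49   -0.2543  0.0015] [ 0.5699 -0.1597  0.0073] [ 0.5383 -0.2049  0.0027]
((519.8312377929688, -207.45071411132812), (22.230091094970703, 45.695640563964844), 1.2522974014282227)
((551.64013671875, -205.37628173828125), (22.00423240661621, 45.51305389404297), 1.17630136013031)
lips ((539.5650634765625, -206.44454956054688), (100.83954620361328, 71.9623031616211), 1.3884398937225342)
```

View pics/s3c.png

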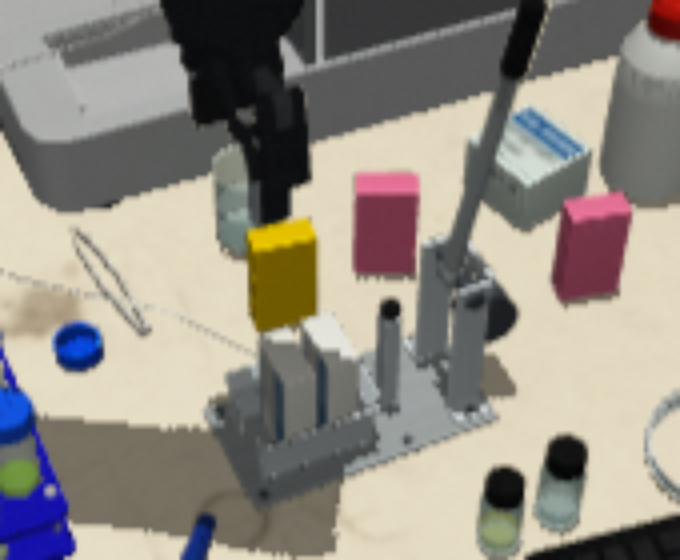

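View pics/w3.png

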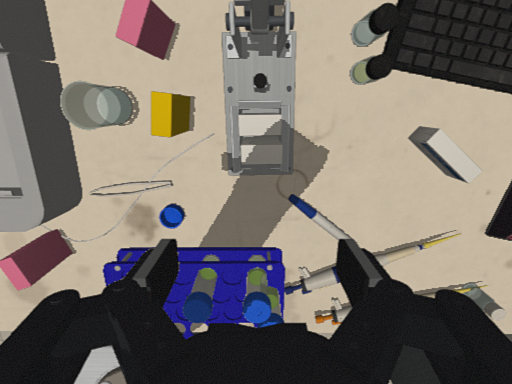

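>>> {"name": "drive_tool", "arguments": {
  "commands": [
    {"tx":0.95,"ty":0,"tz":-0.5,"rx":0,"ry":0,"rz":0.16,"grip":-1},
    {"tx":0.95,"ty":0,"tz":-1,"rx":0,"ry":0,"rz":0,"grip":-1},
    {"tx":0.95,"ty":0,"tz":-1,"rx":0,"ry":0,"rz":0,"grip":-1},
    {"tx":0,"ty":0,"tz":-1,"rx":0,"ry":0,"rz":0,"grip":-1},
    {"tx":0,"ty":0,"tz":-1,"rx":0,"ry":0,"rz":0,"grip":-1},
    {"tx":0,"ty":0,"tz":-1,"rx":0,"ry":0,"rz":0,"grip":-1},
    {"tx":0,"ty":0,"tz":0,"rx":0,"ry":0,"rz":0,"grip":-1}
  ]
}}

```text
clock: 11.7
tcp_pos: [0.5496, -0.2031, 0.1334]
orientation: [-3.14, -0.045, 0.005]
contact_force: [0.6, 0.1, 0.1]
grip_width: 0.0856
```

Run:
```python
from h import *
o=status.get_obs();print(o['tcp_pos'],o['contact_force'],R.from_rotvec(o['orientation']).as_matrix().round(3).tolist(),o['joints'])
```

```text
[ 0.54955552 -0.20309811  0.13336783] [0.61445089 0.13646293 0.09487921] [[1.0, 0.028, -0.003], [0.028, -1.0, 0.001], [-0.003, -0.001, -1.0]] [-0.31340137  0.55395665  0.76472064  1.8976964  -0.48791708  0.88868913
 -0.84729455]
```

>>> {"name": "drive_tool", "arguments": {
  "commands": [
    {"tx":0.08,"ty":-0.12,"tz":-1,"rx":0,"ry":0,"rz":0,"grip":-1},
    {"tx":0,"ty":0,"tz":-1,"rx":0,"ry":0,"rz":0,"grip":-1},
    {"tx":0,"ty":0,"tz":-1,"rx":0,"ry":0,"rz":0,"grip":-0.6},
    {"tx":0,"ty":0,"tz":-0.85,"rx":0,"ry":0,"rz":0,"grip":-0.3},
    {"tx":0,"ty":0,"tz":0,"rx":0,"ry":0,"rz":0,"grip":1},
    {"tx":0,"ty":0,"tz":0,"rx":0,"ry":0,"rz":0,"grip":1},
    {"tx":0,"ty":0,"tz":0,"rx":0,"ry":0,"rz":0,"grip":1}
  ],
  "grip_force": 20
}}

```text
clock: 12.58
tcp_pos: [0.5531, -0.2061, 0.0586]
orientation: [3.141, 0.045, 0.002]
contact_force: [0.9, 0.5, 0.3]
grip_width: 0.0461
```

>>> {"name": "drive_tool", "arguments": {
  "commands": [
    {"tx":-0.35,"ty":-0.01,"tz":0,"rx":0,"ry":0,"rz":0,"grip":1},
    {"tx":-0.35,"ty":0,"tz":0,"rx":0,"ry":0,"rz":0,"grip":1},
    {"tx":-0.3,"ty":-0.01,"tz":0,"rx":0,"ry":0,"rz":0,"grip":1},
    {"tx":-0.15,"ty":0,"tz":0,"rx":0,"ry":0,"rz":0,"grip":1},
    {"tx":0,"ty":0,"tz":0,"rx":0,"ry":0,"rz":0,"grip":1}
  ]
}}

```text
clock: 13.2
tcp_pos: [0.5293, -0.2062, 0.0579]
orientation: [-3.141, -0.045, 0.0]
contact_force: [0.4, 0.1, -1.0]
grip_width: 0.0458
```

Run:
```python
from h import *
o=status.get_obs();print(o['tcp_pos'],o['contact_force'],o['grip_width'])
f=grab('scene');
c=f['frame'][150:260,190:310];cv2.imwrite('pics/s4c.png',cv2.resize(c,None,fx=5,fy=5))
for n,f in (('scene',f),('side',grab('side'))):
    if n=='side': cv2.imwrite('pics/d4c.png',cv2.resize(f['frame'][160:250,200:320],None,fx=5,fy=5))
    P,u,v=cloud(f)
    m=(P[:,0]>.48)&(P[:,0]<.58)&(abs(P[:,1]+.206)<.024)&(P[:,2]>.055)&(P[:,2]<.094)
    h,e=np.histogram(P[m,0],bins=np.arange(.488,.56,.002));print(n,[(int(a*1000+.5),int(b)) for a,b in zip(e,h)])
```

```text
[ 0.52933456 -0.20624011  0.05794802] [ 0.42100534  0.11881304 -1.03188987] 0.04575763905141082
scene [(488, 0), (490, 0), (492, 0), (494, 55), (496, 19), (498, 13), (500, 12), (502, 15), (504, 8), (506, 11), (508, 19), (510, 12), (512, 11), (514, 15), (516, 15), (518, 12), (520, 7), (522, 3), (524, 3), (526, 0), (528, 0), (530, 0), (532, 0), (534, 2), (536, 0), (538, 0), (540, 0), (542, 0), (544, 0), (546, 0), (548, 0), (550, 0), (552, 0), (554, 0), (556, 0), (558, 0)]
side [(488, 0), (490, 0), (492, 0), (494, 64), (496, 16), (498, 15), (500, 19), (502, 18), (504, 16), (506, 13), (508, 15), (510, 17), (512, 20), (514, 18), (516, 14), (518, 10), (520, 4), (522, 5), (524, 1), (526, 3), (528, 1), (530, 1), (532, 0), (534, 1), (536, 0), (538, 1), (540, 0), (542, 0), (544, 0), (546, 0), (548, 0), (550, 0), (552, 0), (554, 0), (556, 0), (558, 0)]
```

View pics/s4c.png

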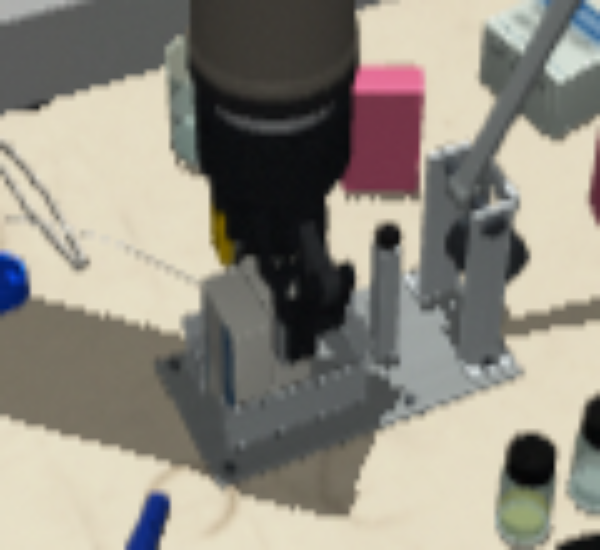

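View pics/d4c.png

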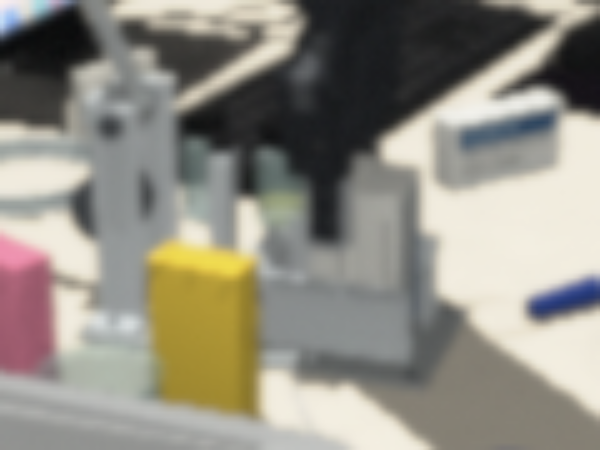

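>>> {"name": "drive_tool", "arguments": {
  "commands": [
    {"tx":-0.06,"ty":0,"tz":0,"rx":0,"ry":0,"rz":0,"grip":1},
    {"tx":0,"ty":0,"tz":0,"rx":0,"ry":0,"rz":0,"grip":1}
  ]
}}

```text
clock: 13.55
tcp_pos: [0.5284, -0.2063, 0.0579]
orientation: [3.141, 0.045, -0.0]
contact_force: [0.4, -0.6, -0.1]
grip_width: 0.0455
```

>>> {"name": "drive_tool", "arguments": {
  "commands": [
    {"tx":-0.05,"ty":0,"tz":0,"rx":0,"ry":0,"rz":0,"grip":1},
    {"tx":0,"ty":0,"tz":0,"rx":0,"ry":0,"rz":0,"grip":1}
  ]
}}

```text
clock: 13.8
tcp_pos: [0.5273, -0.2063, 0.0579]
orientation: [-3.141, -0.045, 0.0]
contact_force: [0.0, 0.6, -0.6]
grip_width: 0.0461
```

>>> {"name": "drive_tool", "arguments": {
  "commands": [
    {"tx":-0.03,"ty":0,"tz":0,"rx":0,"ry":0,"rz":0,"grip":1},
    {"tx":0,"ty":0,"tz":0,"rx":0,"ry":0,"rz":0,"grip":-0.3},
    {"tx":0,"ty":0,"tz":0,"rx":0,"ry":0,"rz":0,"grip":-0.6},
    {"tx":0,"ty":0,"tz":0.3,"rx":0,"ry":0,"rz":0,"grip":-1},
    {"tx":0,"ty":0,"tz":1,"rx":0,"ry":0,"rz":0,"grip":-1},
    {"tx":0,"ty":0,"tz":1,"rx":0,"ry":0,"rz":0,"grip":-1},
    {"tx":-0.5,"ty":0,"tz":1,"rx":0,"ry":0,"rz":0,"grip":-1},
    {"tx":-1,"ty":0,"tz":1,"rx":0,"ry":0,"rz":0,"grip":-1},
    {"tx":-0.8,"ty":-0.5,"tz":1,"rx":0,"ry":0,"rz":0,"grip":-1},
    {"tx":0,"ty":0,"tz":0.2,"rx":0,"ry":0,"rz":0,"grip":-1}
  ]
}}

```text
clock: 15.05
tcp_pos: [0.4808, -0.2174, 0.1702]
orientation: [3.141, 0.042, 0.005]
contact_force: [1.0, 0.2, -0.1]
grip_width: 0.0852
```

```bash
cat > lanelook.py <<'E'
from h import *
import sys
o=status.get_obs();print(o['tcp_pos'].round(4),o['contact_force'].round(1))
f=grab('wrist',sys.argv[1]);P0,u,v=cloud(f)
m=(P0[:,0]>.46)&(P0[:,0]<.62)&(abs(P0[:,1]+.206)<.06)&(P0[:,2]>-.005)
P=P0[m]
def st(nm,z0,z1,x0=.46,x1=.62):
    q=P[(P[:,2]>z0)&(P[:,2]<z1)&(P[:,0]>x0)&(P[:,0]<x1)];
    if len(q):print(nm,len(q),q.min(0).round(4),q.max(0).round(4),np.median(q,0).round(4))
st('top',.08,.097,.48,.585);st('lip',.043,.053);st('rest',.098,.11)
q=P[(P[:,2]>.08)&(P[:,2]<.097)&(P[:,0]<.585)];print('top',cv2.minAreaRect((q[:,:2]*1000).astype(np.float32)))
for x in np.arange(.485,.575,.004):
    k=q[(q[:,0]>=x)&(q[:,0]<x+.004)]
    if len(k): print(round(x,3),len(k),np.median(k[:,2]).round(4),end=' | ')
print()
m=(P0[:,0]>.44)&(P0[:,0]<.58)&(abs(P0[:,1]+.455)<.07)&(P0[:,2]>.036)&(P0[:,2]<.056)
q=P0[m]
if len(q)>5:print('new',len(q),np.median(q,0).round(4),q.max(0).round(4),cv2.minAreaRect((q[:,:2]*1000).astype(np.float32)))
E
python3 lanelook.py w5
```

```text
[ 0.4808 -0.2174  0.1702] [ 1.   0.2 -0.1]
top 2893 [ 0.4944 -0.2306  0.0806] [ 0.5392 -0.1834  0.0899] [ 0.5179 -0.2069  0.0876]
lip 1165 [ 0.4886 -0.2429  0.043 ] [ 0.5995 -0.1698  0.0522] [ 0.5474 -0.2069  0.0451]
rest 332 [ 0.5882 -0.2118  0.098 ] [ 0.6019 -0.1984  0.1036] [ 0.5946 -0.2049  0.1014]
top ((516.7738647460938, -206.96078491210938), (44.05488586425781, 46.71784591674805), 1.598861813545227)
0.493 133 0.0875 | 0.497 238 0.0875 | 0.501 248 0.0876 | 0.505 255 0.0876 | 0.509 256 0.0876 | 0.513 264 0.0875 | 0.517 258 0.0876 | 0.521 267 0.0877 | 0.525 273 0.0876 | 0.529 278 0.0876 | 0.533 277 0.0875 | 0.537 146 0.0873 | 
new 1925 [ 0.5163 -0.4449  0.0443] [ 0.5457 -0.4138  0.0471] ((511.3925476074219, -452.8662414550781), (85.59459686279297, 22.860824584960938), 51.07416534423828)
```

View pics/w5.png

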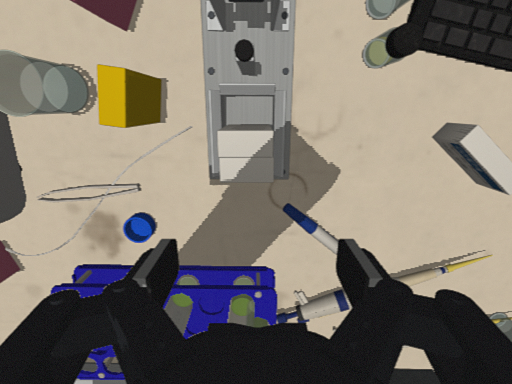

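Both old cartons stand flush together (x = 0.4947 to 0.5388, tops level, pixels rows 128-182). Now to the new carton at (0.5105,-0.453), yaw 51°. The plan is a 45° tilted grasp, then stand it up on the bench and regrasp.

>>> {"name": "drive_tool", "arguments": {
  "commands": [
    {"tx":0,"ty":-1,"tz":0,"rx":0,"ry":0,"rz":0.775,"grip":-1},
    {"tx":0,"ty":-1,"tz":0,"rx":0,"ry":0,"rz":0.775,"grip":-1},
    {"tx":0,"ty":-1,"tz":0,"rx":0,"ry":0,"rz":0.775,"grip":-1},
    {"tx":0,"ty":-1,"tz":0,"rx":0,"ry":0,"rz":0.775,"grip":-1},
    {"tx":0,"ty":-1,"tz":0,"rx":0,"ry":0,"rz":0.775,"grip":-1},
    {"tx":0,"ty":-1,"tz":0,"rx":0,"ry":0,"rz":0.775,"grip":-1},
    {"tx":0,"ty":-1,"tz":0,"rx":0,"ry":0,"rz":0.775,"grip":-1},
    {"tx":0,"ty":-1,"tz":0,"rx":0,"ry":0,"rz":0.775,"grip":-1},
    {"tx":0,"ty":-1,"tz":-0.2,"rx":0.777,"ry":-0.629,"rz":0,"grip":-1},
    {"tx":0,"ty":-1,"tz":-0.2,"rx":0.777,"ry":-0.629,"rz":0,"grip":-1}
  ]
}}

```text
clock: 16.35
tcp_pos: [0.483, -0.4157, 0.1597]
orientation: [-2.699, -1.3, -0.388]
contact_force: [0.6, -0.1, -0.6]
grip_width: 0.0855
```

>>> {"name": "drive_tool", "arguments": {
  "commands": [
    {"tx":-0.1,"ty":-1,"tz":-0.4,"rx":0.777,"ry":-0.629,"rz":0,"grip":-1},
    {"tx":-0.2,"ty":-1,"tz":-0.4,"rx":0.777,"ry":-0.629,"rz":0,"grip":-1},
    {"tx":-0.2,"ty":-1,"tz":-0.5,"rx":0.777,"ry":-0.629,"rz":0,"grip":-1},
    {"tx":0,"ty":-0.9,"tz":-0.5,"rx":0.466,"ry":-0.377,"rz":0,"grip":-1},
    {"tx":0,"ty":-0.4,"tz":-0.5,"rx":0,"ry":0,"rz":0,"grip":-1},
    {"tx":0,"ty":0,"tz":0,"rx":0,"ry":0,"rz":0,"grip":-1},
    {"tx":0,"ty":0,"tz":0,"rx":0,"ry":0,"rz":0,"grip":-1}
  ]
}}

```text
clock: 17.23
tcp_pos: [0.4727, -0.5008, 0.115]
orientation: [-2.375, -1.145, -0.982]
contact_force: [0.4, -1.0, -0.2]
grip_width: 0.0855
```

```bash
cat > tp.py <<'E'
from h import *
o=status.get_obs();M=R.from_rotvec(o['orientation']).as_matrix()
print(o['clock'],o['tcp_pos'].round(4),o['contact_force'].round(1),o['grip_width'].round(4),o['joints'].round(2));print(M.round(3).tolist())
E
python3 tp.py; python3 lanelook.py w6 | tail -1
```

```text
new 2079 [ 0.5077 -0.4586  0.0445] [ 0.5465 -0.4158  0.0467] ((511.4440002441406, -453.9840087890625), (84.59458923339844, 21.9809627532959), 50.89710235595703)Traceback (most recent call last):
  File "tp.py", line 3, in <module>
    print(o['clock'],o['tcp_pos'].round(4),o['contact_force'].round(1),o['grip_width'].round(4),o['joints'].round(2));print(M.round(3).tolist())
                                                                       ^^^^^^^^^^^^^^^^^^^^^
AttributeError: 'float' object has no attribute 'round'
```

View pics/w6.png

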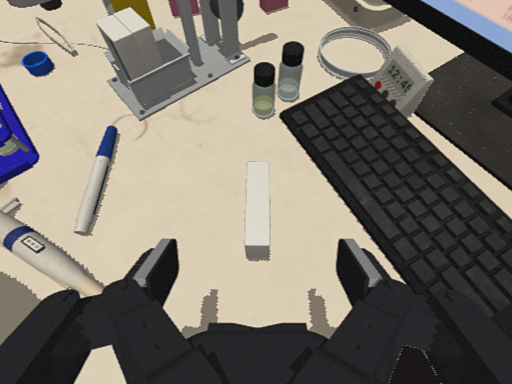

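>>> {"name": "drive_tool", "arguments": {
  "commands": [
    {"tx":0,"ty":0,"tz":-1,"rx":0,"ry":0,"rz":0,"grip":-1},
    {"tx":0,"ty":0,"tz":-1,"rx":0,"ry":0,"rz":0,"grip":-1},
    {"tx":0.41,"ty":0.5,"tz":-0.75,"rx":0,"ry":0,"rz":0,"grip":-1},
    {"tx":0.41,"ty":0.5,"tz":-0.65,"rx":0,"ry":0,"rz":0,"grip":-0.9},
    {"tx":0.41,"ty":0.51,"tz":-0.65,"rx":0,"ry":0,"rz":0,"grip":-0.7},
    {"tx":0.41,"ty":0.51,"tz":-0.65,"rx":0,"ry":0,"rz":0,"grip":-0.4},
    {"tx":0,"ty":0,"tz":0,"rx":0,"ry":0,"rz":0,"grip":0},
    {"tx":0,"ty":0,"tz":0,"rx":0,"ry":0,"rz":0,"grip":1},
    {"tx":0,"ty":0,"tz":0,"rx":0,"ry":0,"rz":0,"grip":1},
    {"tx":0,"ty":0,"tz":0,"rx":0,"ry":0,"rz":0,"grip":1}
  ],
  "grip_force": 25
}}

```text
clock: 18.52
tcp_pos: [0.5033, -0.4628, 0.0204]
orientation: [-2.379, -1.14, -0.982]
contact_force: [-0.0, -0.5, 1.2]
grip_width: 0.0217
```

```bash
sed -i "s/o\['grip_width'\].round(4)/o['grip_width']/" tp.py; python3 tp.py
```

```text
18.525 [ 0.5033 -0.4628  0.0204] [-0.  -0.5  1.2] 0.021695541720061114 [ 0.84  0.93  0.21  1.54 -0.98  1.23  0.93]
[[0.444, 0.779, 0.444], [0.555, -0.628, 0.546], [0.704, 0.004, -0.71]]
```

>>> {"name": "drive_tool", "arguments": {
  "commands": [
    {"tx":0,"ty":0,"tz":1,"rx":0,"ry":0,"rz":0,"grip":1},
    {"tx":0,"ty":0,"tz":1,"rx":0,"ry":0,"rz":0,"grip":1},
    {"tx":-0.3,"ty":0,"tz":1,"rx":-0.777,"ry":0.629,"rz":0,"grip":1},
    {"tx":-0.3,"ty":0,"tz":1,"rx":-0.777,"ry":0.629,"rz":0,"grip":1},
    {"tx":-0.2,"ty":0,"tz":0.8,"rx":-0.777,"ry":0.629,"rz":0,"grip":1},
    {"tx":-0.2,"ty":0,"tz":0.2,"rx":-0.777,"ry":0.629,"rz":0,"grip":1},
    {"tx":0,"ty":0,"tz":0,"rx":-0.777,"ry":0.629,"rz":0,"grip":1},
    {"tx":0,"ty":0,"tz":0,"rx":-0.777,"ry":0.629,"rz":0,"grip":1},
    {"tx":0,"ty":0,"tz":0,"rx":-0.777,"ry":0.629,"rz":0,"grip":1},
    {"tx":0,"ty":0,"tz":0,"rx":-0.777,"ry":0.629,"rz":0,"grip":1}
  ]
}}

```text
clock: 19.77
tcp_pos: [0.4847, -0.4616, 0.1223]
orientation: [2.67, 1.279, -0.453]
contact_force: [-0.2, 0.3, -0.8]
grip_width: 0.0218
```

>>> {"name": "drive_tool", "arguments": {
  "commands": [
    {"tx":0,"ty":0,"tz":0,"rx":-0.777,"ry":0.629,"rz":0,"grip":1},
    {"tx":0,"ty":0,"tz":0,"rx":-0.777,"ry":0.629,"rz":0,"grip":1},
    {"tx":0,"ty":0,"tz":0,"rx":-0.777,"ry":0.629,"rz":0,"grip":1},
    {"tx":0,"ty":0,"tz":0,"rx":-0.194,"ry":0.157,"rz":0,"grip":1},
    {"tx":0,"ty":0,"tz":0,"rx":0,"ry":0,"rz":0,"grip":1}
  ]
}}

```text
clock: 20.4
tcp_pos: [0.4838, -0.4617, 0.1202]
orientation: [2.373, 1.138, -0.987]
contact_force: [-0.3, -0.0, 0.1]
grip_width: 0.0216
```

```bash
python3 tp.py
python3 - <<'E'
from h import *
f=grab('scene');cv2.imwrite('pics/s7.png',cv2.resize(f['frame'][150:350,170:370],None,fx=3,fy=3))
o=status.get_obs();t=o['tcp_pos']
P,u,v=cloud(f);m=(np.linalg.norm(P[:,:2]-t[:2],axis=1)<.07)&(P[:,2]>.02)&(P[:,2]<.2)
print('low z in region',np.percentile(P[m,2],[0,1,3,10]))
E
```

```text
20.4 [ 0.4838 -0.4617  0.1202] [-0.3 -0.   0.1] 0.021610889489197867 [-0.27  1.01  0.99  1.7  -0.02  0.92 -0.17]
[[0.441, 0.779, -0.446], [0.551, -0.627, -0.551], [-0.708, -0.003, -0.706]]
low z in region [0.06781043 0.07416066 0.08400549 0.12016264]
```

View pics/s7.png

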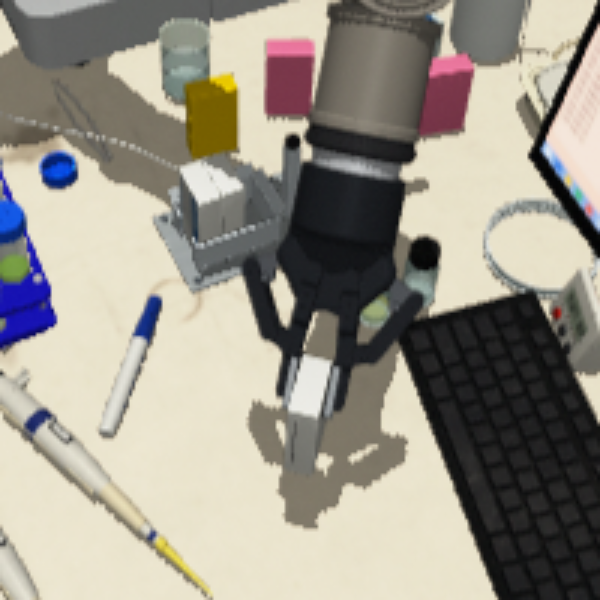

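>>> {"name": "drive_tool", "arguments": {
  "commands": [
    {"tx":-0.3,"ty":-0.4,"tz":-0.8,"rx":0,"ry":0,"rz":0,"grip":1},
    {"tx":-0.3,"ty":-0.4,"tz":-0.8,"rx":0,"ry":0,"rz":0,"grip":1},
    {"tx":0,"ty":0,"tz":-0.8,"rx":0,"ry":0,"rz":0,"grip":1},
    {"tx":0,"ty":0,"tz":-0.5,"rx":0,"ry":0,"rz":0,"grip":1},
    {"tx":0,"ty":0,"tz":-0.15,"rx":0,"ry":0,"rz":0,"grip":1},
    {"tx":0,"ty":0,"tz":-0.1,"rx":0,"ry":0,"rz":0,"grip":1},
    {"tx":0,"ty":0,"tz":0,"rx":0,"ry":0,"rz":0,"grip":1}
  ]
}}

```text
clock: 21.32
tcp_pos: [0.4719, -0.4779, 0.0572]
orientation: [2.372, 1.138, -0.989]
contact_force: [0.0, 0.1, -0.9]
grip_width: 0.0212
```

>>> {"name": "drive_tool", "arguments": {
  "commands": [
    {"tx":0,"ty":0,"tz":-0.05,"rx":0,"ry":0,"rz":0,"grip":1},
    {"tx":0,"ty":0,"tz":0,"rx":0,"ry":0,"rz":0,"grip":1}
  ]
}}

```text
clock: 21.58
tcp_pos: [0.4717, -0.4779, 0.0561]
orientation: [2.372, 1.138, -0.989]
contact_force: [1.4, -0.9, -0.3]
grip_width: 0.022
```

>>> {"name": "drive_tool", "arguments": {
  "commands": [
    {"tx":0,"ty":0,"tz":-0.05,"rx":0,"ry":0,"rz":0,"grip":1},
    {"tx":0,"ty":0,"tz":0,"rx":0,"ry":0,"rz":0,"grip":1}
  ]
}}

```text
clock: 21.82
tcp_pos: [0.4716, -0.4778, 0.0548]
orientation: [2.372, 1.138, -0.989]
contact_force: [0.7, 0.2, 0.2]
grip_width: 0.0215
```

>>> {"name": "drive_tool", "arguments": {
  "commands": [
    {"tx":0,"ty":0,"tz":-0.05,"rx":0,"ry":0,"rz":0,"grip":1},
    {"tx":0,"ty":0,"tz":0,"rx":0,"ry":0,"rz":0,"grip":1}
  ]
}}

```text
clock: 22.08
tcp_pos: [0.4717, -0.478, 0.0545]
orientation: [2.372, 1.138, -0.99]
contact_force: [0.2, 2.3, 4.7]
grip_width: 0.0216
```

```bash
python3 tp.py
python3 - <<'E'
from h import *
f=grab('scene');cv2.imwrite('pics/s8.png',cv2.resize(f['frame'][210:330,210:330],None,fx=5,fy=5))
o=status.get_obs();t=o['tcp_pos']
P,u,v=cloud(f);
m=(np.linalg.norm(P[:,:2]-t[:2],axis=1)<.05)&(P[:,2]>.004)&(P[:,2]<.2)
Q=P[m];print(len(Q))
for z in np.arange(0,.1,.01):
    k=Q[(Q[:,2]>z)&(Q[:,2]<z+.01)]
    if len(k):print(round(z,2),len(k),np.median(k,0).round(3))
E
```

```text
22.075 [ 0.4717 -0.478   0.0545] [0.2 2.3 4.7] 0.02157799562411524 [-0.22  1.09  0.94  1.71 -0.05  0.82 -0.2 ]
[[0.44, 0.779, -0.447], [0.55, -0.627, -0.552], [-0.71, -0.003, -0.704]]
960
0.0 46 [ 0.458 -0.489  0.005]
0.01 20 [ 0.46  -0.492  0.016]
0.02 26 [ 0.46  -0.491  0.025]
0.03 24 [ 0.46  -0.493  0.036]
0.04 24 [ 0.461 -0.494  0.046]
0.05 23 [ 0.459 -0.492  0.055]
0.06 60 [ 0.462 -0.488  0.067]
0.07 104 [ 0.465 -0.481  0.075]
0.08 295 [ 0.473 -0.474  0.086]
0.09 121 [ 0.496 -0.464  0.096]
```

View pics/s8.png

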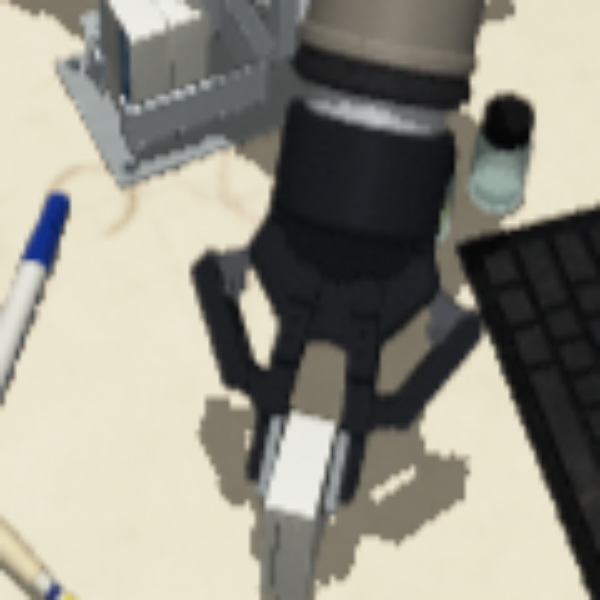

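>>> {"name": "drive_tool", "arguments": {
  "commands": [
    {"tx":0,"ty":0,"tz":0,"rx":0,"ry":0,"rz":0,"grip":0.2},
    {"tx":0,"ty":0,"tz":0,"rx":0,"ry":0,"rz":0,"grip":-0.2},
    {"tx":0,"ty":0,"tz":0,"rx":0,"ry":0,"rz":0,"grip":-0.4},
    {"tx":0.22,"ty":0.28,"tz":0.35,"rx":0,"ry":0,"rz":0,"grip":-0.4},
    {"tx":0.45,"ty":0.55,"tz":0.7,"rx":0,"ry":0,"rz":0,"grip":-0.4},
    {"tx":0.45,"ty":0.55,"tz":0.7,"rx":0,"ry":0,"rz":0,"grip":-0.4},
    {"tx":0.45,"ty":0.55,"tz":0.7,"rx":0,"ry":0,"rz":0,"grip":-0.7},
    {"tx":0.45,"ty":0.55,"tz":0.8,"rx":0,"ry":0,"rz":0,"grip":-1}
  ]
}}

```text
clock: 23.12
tcp_pos: [0.5131, -0.4271, 0.1201]
orientation: [2.372, 1.139, -0.988]
contact_force: [-0.4, -0.1, 0.7]
grip_width: 0.0852
```

>>> {"name": "drive_tool", "arguments": {
  "commands": [
    {"tx":0,"ty":0,"tz":1,"rx":0.777,"ry":-0.629,"rz":0,"grip":-1},
    {"tx":0,"ty":0,"tz":1,"rx":0.777,"ry":-0.629,"rz":0,"grip":-1},
    {"tx":0,"ty":0,"tz":0.5,"rx":0.777,"ry":-0.629,"rz":0,"grip":-1},
    {"tx":0,"ty":0,"tz":0,"rx":0.777,"ry":-0.629,"rz":0,"grip":-1},
    {"tx":0,"ty":0,"tz":0,"rx":0.777,"ry":-0.629,"rz":0,"grip":-1},
    {"tx":-0.2,"ty":0,"tz":0,"rx":0.48,"ry":-0.39,"rz":0,"grip":-1},
    {"tx":-0.3,"ty":-0.4,"tz":0,"rx":0,"ry":0,"rz":-1,"grip":-1},
    {"tx":-0.3,"ty":-0.4,"tz":0,"rx":0,"ry":0,"rz":-1,"grip":-1},
    {"tx":-0.3,"ty":-0.4,"tz":0,"rx":0,"ry":0,"rz":-1,"grip":-1},
    {"tx":-0.3,"ty":-0.4,"tz":0,"rx":0,"ry":0,"rz":-1,"grip":-1}
  ]
}}

```text
clock: 24.38
tcp_pos: [0.4842, -0.4601, 0.1699]
orientation: [3.098, 0.519, -0.006]
contact_force: [-0.1, 0.0, -0.0]
grip_width: 0.0854
```

```bash
python3 tp.py
python3 - <<'E'
from h import *
for n in('scene','wrist'):
    f=grab(n,n+'9')
    P,u,v=cloud(f);
    m=(np.linalg.norm(P[:,:2]-[.473,-.476],axis=1)<.05)&(P[:,2]>.075)&(P[:,2]<.1)
    Q=P[m]
    if len(Q)>5: print(n,len(Q),np.median(Q,0),cv2.minAreaRect((Q[:,:2]*1000).astype(np.float32)))
E
```

```text
24.375 [ 0.4842 -0.4601  0.1699] [-0.1  0.  -0. ] 0.08540738385496961 [ 0.13  0.65  0.81  1.67 -0.53  1.05 -0.13]
[[0.945, 0.326, -0.004], [0.326, -0.945, -0.001], [-0.004, 0.0, -1.0]]
scene 224 [ 0.47088053 -0.47806148  0.08563117] ((472.2572326660156, -475.3995056152344), (47.48142623901367, 22.121631622314453), 51.047698974609375)
wrist 1249 [ 0.47586856 -0.47408072  0.08353615] ((474.2342529296875, -475.1518859863281), (46.48066711425781, 22.241439819335938), 51.1148567199707)
```

View pics/wrist9.png

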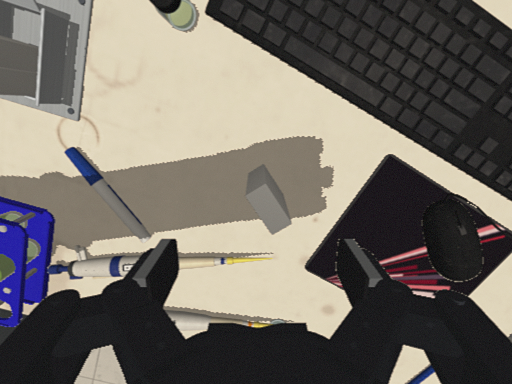

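View pics/scene9.png

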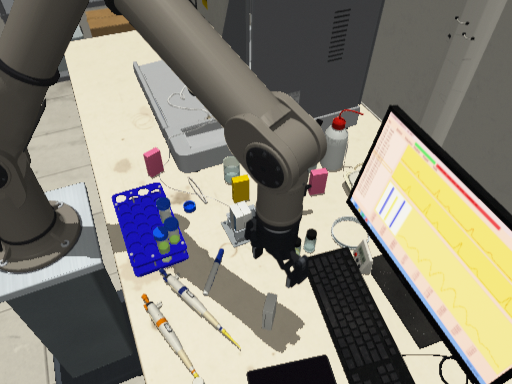

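>>> {"name": "drive_tool", "arguments": {
  "commands": [
    {"tx":-0.3,"ty":-0.4,"tz":0,"rx":0,"ry":0,"rz":-1,"grip":-1},
    {"tx":-0.15,"ty":-0.25,"tz":0,"rx":0,"ry":0,"rz":-1,"grip":-1},
    {"tx":0,"ty":0,"tz":0,"rx":0,"ry":0,"rz":-1,"grip":-1},
    {"tx":0,"ty":0,"tz":-0.5,"rx":0,"ry":0,"rz":-1,"grip":-1},
    {"tx":0,"ty":0,"tz":-0.5,"rx":0,"ry":0,"rz":-1,"grip":-1},
    {"tx":0,"ty":0,"tz":-0.5,"rx":0,"ry":0,"rz":-1,"grip":-1},
    {"tx":0,"ty":0,"tz":-0.5,"rx":0,"ry":0,"rz":-0.9,"grip":-1},
    {"tx":0,"ty":0,"tz":0,"rx":0,"ry":0,"rz":0,"grip":-1},
    {"tx":0,"ty":0,"tz":0,"rx":0,"ry":0,"rz":0,"grip":-1}
  ]
}}

```text
clock: 25.6
tcp_pos: [0.4755, -0.4732, 0.1295]
orientation: [-2.989, 0.963, 0.006]
contact_force: [0.7, -0.0, 0.2]
grip_width: 0.0853
```

```bash
python3 tp.py
```

```text
25.6 [ 0.4755 -0.4732  0.1295] [ 0.7 -0.   0.2] 0.08532811970010659 [ 0.06  0.81  1.    1.69 -0.76  1.08 -0.88]
[[0.812, -0.584, -0.003], [-0.584, -0.812, 0.002], [-0.004, -0.0, -1.0]]
```

>>> {"name": "drive_tool", "arguments": {
  "commands": [
    {"tx":-0.1,"ty":-0.1,"tz":-0.9,"rx":0,"ry":0,"rz":-0.4,"grip":-1},
    {"tx":0,"ty":0,"tz":-1,"rx":0,"ry":0,"rz":0,"grip":-1},
    {"tx":0,"ty":0,"tz":-1,"rx":0,"ry":0,"rz":0,"grip":-1},
    {"tx":0,"ty":0,"tz":-0.9,"rx":0,"ry":0,"rz":0,"grip":-0.6},
    {"tx":0,"ty":0,"tz":0,"rx":0,"ry":0,"rz":0,"grip":-0.3},
    {"tx":0,"ty":0,"tz":0,"rx":0,"ry":0,"rz":0,"grip":1},
    {"tx":0,"ty":0,"tz":0,"rx":0,"ry":0,"rz":0,"grip":1},
    {"tx":0,"ty":0,"tz":0,"rx":0,"ry":0,"rz":0,"grip":1}
  ],
  "grip_force": 25
}}

```text
clock: 26.6
tcp_pos: [0.4733, -0.4755, 0.0535]
orientation: [-2.959, 1.052, 0.005]
contact_force: [-1.1, 0.1, -0.6]
grip_width: 0.0455
```

```bash
python3 tp.py
```

```text
26.6 [ 0.4733 -0.4755  0.0535] [-1.1  0.1 -0.6] 0.04548928119667191 [ 0.11  0.9   0.93  1.73 -0.85  0.98 -0.88]
[[0.776, -0.631, -0.003], [-0.631, -0.776, 0.002], [-0.003, 0.0, -1.0]]
```

>>> {"name": "drive_tool", "arguments": {
  "commands": [
    {"tx":0,"ty":0,"tz":1,"rx":0,"ry":0,"rz":0,"grip":1},
    {"tx":0,"ty":0,"tz":1,"rx":0,"ry":0,"rz":0,"grip":1},
    {"tx":0,"ty":0,"tz":1,"rx":0,"ry":0,"rz":0,"grip":1},
    {"tx":0,"ty":0.4,"tz":1,"rx":0,"ry":0,"rz":0.5,"grip":1},
    {"tx":0.2,"ty":0.8,"tz":1,"rx":0,"ry":0,"rz":0.5,"grip":1},
    {"tx":0.3,"ty":1,"tz":1,"rx":0,"ry":0,"rz":0.5,"grip":1},
    {"tx":0.3,"ty":1,"tz":0,"rx":0,"ry":0,"rz":0.5,"grip":1},
    {"tx":0.3,"ty":1,"tz":0,"rx":0,"ry":0,"rz":0.5,"grip":1},
    {"tx":0.3,"ty":1,"tz":0,"rx":0,"ry":0,"rz":0.5,"grip":1},
    {"tx":0.3,"ty":1,"tz":0,"rx":0,"ry":0,"rz":0.5,"grip":1}
  ]
}}

```text
clock: 27.85
tcp_pos: [0.5072, -0.3497, 0.1724]
orientation: [-3.127, 0.298, 0.008]
contact_force: [-0.1, 0.5, 0.4]
grip_width: 0.0456
```

>>> {"name": "drive_tool", "arguments": {
  "commands": [
    {"tx":0.3,"ty":1,"tz":0,"rx":0,"ry":0,"rz":0.5,"grip":1},
    {"tx":0.3,"ty":1,"tz":0,"rx":0,"ry":0,"rz":0.5,"grip":1},
    {"tx":0.3,"ty":1,"tz":0,"rx":0,"ry":0,"rz":0.5,"grip":1},
    {"tx":0.3,"ty":1,"tz":0,"rx":0,"ry":0,"rz":0,"grip":1},
    {"tx":0.4,"ty":1,"tz":0,"rx":0,"ry":0,"rz":0,"grip":1},
    {"tx":0.4,"ty":1,"tz":0,"rx":0,"ry":0,"rz":0,"grip":1},
    {"tx":0.3,"ty":0.8,"tz":0,"rx":0,"ry":0,"rz":0,"grip":1},
    {"tx":0,"ty":0.4,"tz":0,"rx":0,"ry":0,"rz":0,"grip":1},
    {"tx":0,"ty":0,"tz":0,"rx":0,"ry":0,"rz":0,"grip":1}
  ]
}}

```text
clock: 28.98
tcp_pos: [0.5528, -0.2069, 0.1728]
orientation: [3.141, 0.025, -0.007]
contact_force: [0.0, 1.0, 0.1]
grip_width: 0.0453
```

```bash
python3 tp.py
python3 - <<'E'
from h import *
f=grab('wrist','w10')
P,u,v=cloud(f)
m=(abs(P[:,0]-.555)<.03)&(abs(P[:,1]+.206)<.04)&(P[:,2]>.17)&(P[:,2]<.215)
Q=P[m];print(len(Q),Q.min(0),Q.max(0))
k=Q[abs(Q[:,1]+.206)<.021]
print(k.min(0),k.max(0),cv2.minAreaRect((k[:,:2]*1000).astype(np.float32)))
f=grab('scene');cv2.imwrite('pics/s10.png',cv2.resize(f['frame'][130:260,190:320],None,fx=4.5,fy=4.5))
P,u,v=cloud(f)
m=(abs(P[:,0]-.555)<.04)&(abs(P[:,1]+.206)<.04)&(P[:,2]>.112)&(P[:,2]<.16)
Q=P[m];print('scene',len(Q),Q.min(0),Q.max(0),np.median(Q,0))
f=grab('side');cv2.imwrite('pics/d10.png',cv2.resize(f['frame'][130:250,190:320],None,fx=4.5,fy=4.5))
E
```

```text
28.975 [ 0.5528 -0.2069  0.1728] [0.  1.  0.1] 0.04534047852811608 [-0.44  0.59  0.98  1.86 -0.57  1.01 -0.77]
[[1.0, 0.016, -0.005], [0.016, -1.0, -0.0], [-0.005, 0.0, -1.0]]
8741 [ 0.54210863 -0.24566772  0.17001703] [ 0.56666466 -0.16698887  0.21499438]
[ 0.54255664 -0.22699969  0.17001703] [ 0.56613091 -0.18500274  0.20590525] ((554.2352294921875, -206.02549743652344), (23.476896286010742, 42.14952850341797), 0.5109427571296692)
scene 156 [ 0.54043702 -0.23204909  0.12072596] [ 0.56420064 -0.18162933  0.15992869] [ 0.54317369 -0.22768804  0.14189372]
```

View pics/s10.png

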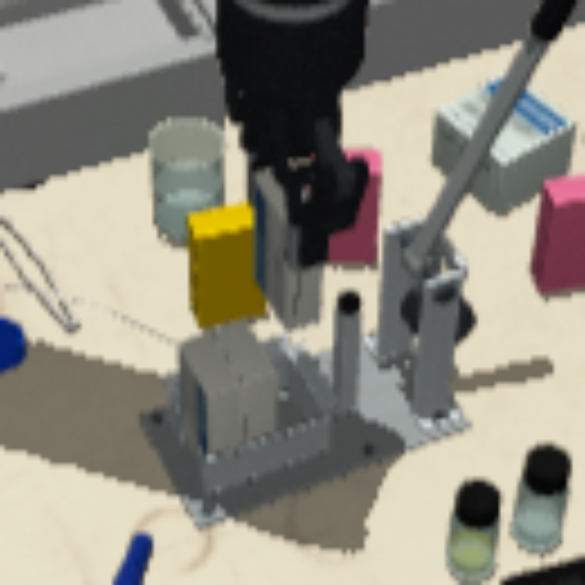

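View pics/d10.png

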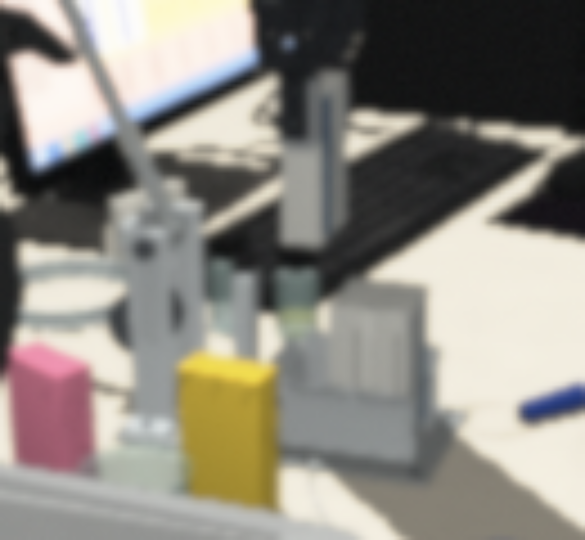

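View pics/w10.png

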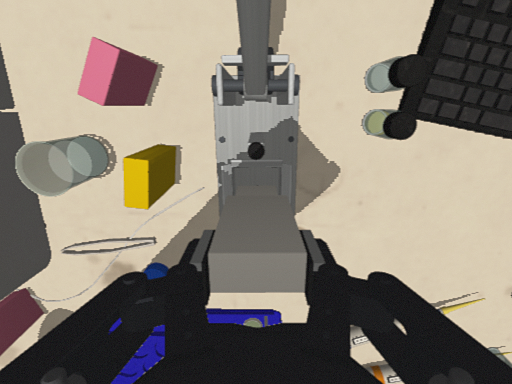

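>>> {"name": "drive_tool", "arguments": {
  "commands": [
    {"tx":0.02,"ty":0,"tz":-1,"rx":0,"ry":0,"rz":0.04,"grip":1},
    {"tx":0,"ty":0,"tz":-1,"rx":0,"ry":0,"rz":0,"grip":1},
    {"tx":0,"ty":0,"tz":-1,"rx":0,"ry":0,"rz":0,"grip":1},
    {"tx":0,"ty":0,"tz":-0.5,"rx":0,"ry":0,"rz":0,"grip":1},
    {"tx":0,"ty":0,"tz":-0.5,"rx":0,"ry":0,"rz":0,"grip":1},
    {"tx":0,"ty":0,"tz":-0.4,"rx":0,"ry":0,"rz":0,"grip":1}
  ]
}}

```text
clock: 29.88
tcp_pos: [0.5535, -0.2074, 0.0845]
orientation: [3.141, 0.032, -0.007]
contact_force: [-0.2, -0.3, -0.1]
grip_width: 0.0456
```

>>> {"name": "drive_tool", "arguments": {
  "commands": [
    {"tx":0,"ty":0,"tz":-0.4,"rx":0,"ry":0,"rz":0,"grip":1},
    {"tx":0,"ty":0,"tz":-0.4,"rx":0,"ry":0,"rz":0,"grip":1},
    {"tx":0,"ty":0,"tz":-0.2,"rx":0,"ry":0,"rz":0,"grip":1},
    {"tx":0,"ty":0,"tz":-0.2,"rx":0,"ry":0,"rz":0,"grip":1},
    {"tx":0,"ty":0,"tz":0,"rx":0,"ry":0,"rz":0,"grip":1}
  ]
}}

```text
clock: 30.5
tcp_pos: [0.5533, -0.2073, 0.0608]
orientation: [3.141, 0.032, -0.007]
contact_force: [0.5, 0.4, -0.8]
grip_width: 0.0455
```

Now down in small steps until contact.

>>> {"name": "drive_tool", "arguments": {
  "commands": [
    {"tx":0,"ty":0,"tz":-0.1,"rx":0,"ry":0,"rz":0,"grip":1},
    {"tx":0,"ty":0,"tz":-0.05,"rx":0,"ry":0,"rz":0,"grip":1},
    {"tx":0,"ty":0,"tz":0,"rx":0,"ry":0,"rz":0,"grip":1}
  ]
}}

```text
clock: 30.88
tcp_pos: [0.5534, -0.2073, 0.0579]
orientation: [3.141, 0.032, -0.007]
contact_force: [-0.0, -0.5, 0.4]
grip_width: 0.0456
```

>>> {"name": "drive_tool", "arguments": {
  "commands": [
    {"tx":0,"ty":0,"tz":-0.04,"rx":0,"ry":0,"rz":0,"grip":1},
    {"tx":0,"ty":0,"tz":0,"rx":0,"ry":0,"rz":0,"grip":1}
  ]
}}

```text
clock: 31.12
tcp_pos: [0.5534, -0.2072, 0.0571]
orientation: [3.141, 0.032, -0.007]
contact_force: [0.3, -0.0, -0.3]
grip_width: 0.0454
```

>>> {"name": "drive_tool", "arguments": {
  "commands": [
    {"tx":0,"ty":0,"tz":-0.04,"rx":0,"ry":0,"rz":0,"grip":1},
    {"tx":0,"ty":0,"tz":0,"rx":0,"ry":0,"rz":0,"grip":1}
  ]
}}

```text
clock: 31.38
tcp_pos: [0.5535, -0.2074, 0.0566]
orientation: [3.141, 0.032, -0.006]
contact_force: [-0.3, 1.2, 3.9]
grip_width: 0.0454
```

>>> {"name": "drive_tool", "arguments": {
  "commands": [
    {"tx":0,"ty":0,"tz":-0.04,"rx":0,"ry":0,"rz":0,"grip":1},
    {"tx":0,"ty":0,"tz":0,"rx":0,"ry":0,"rz":0,"grip":1}
  ]
}}

```text
clock: 31.62
tcp_pos: [0.5536, -0.2073, 0.0566]
orientation: [-3.141, -0.032, 0.006]
contact_force: [-3.4, 3.0, 11.8]
grip_width: 0.0456
```

Contact is firm at 0.0566, about where the floor is expected. Release, rise and inspect.

>>> {"name": "drive_tool", "arguments": {
  "commands": [
    {"tx":0,"ty":0,"tz":0.04,"rx":0,"ry":0,"rz":0,"grip":1},
    {"tx":0,"ty":0,"tz":0,"rx":0,"ry":0,"rz":0,"grip":-0.3},
    {"tx":0,"ty":0,"tz":0,"rx":0,"ry":0,"rz":0,"grip":-0.6},
    {"tx":0,"ty":0,"tz":0.3,"rx":0,"ry":0,"rz":0,"grip":-0.8},
    {"tx":0,"ty":0,"tz":0.8,"rx":0,"ry":0,"rz":0,"grip":-0.8},
    {"tx":0,"ty":0,"tz":1,"rx":0,"ry":0,"rz":0,"grip":-0.8},
    {"tx":-0.5,"ty":0,"tz":1,"rx":0,"ry":0,"rz":0,"grip":-1},
    {"tx":-1,"ty":0,"tz":1,"rx":0,"ry":0,"rz":0,"grip":-1},
    {"tx":-1,"ty":0,"tz":1,"rx":0,"ry":0,"rz":0,"grip":-1},
    {"tx":-1,"ty":0,"tz":0.5,"rx":0,"ry":0,"rz":0,"grip":-1}
  ]
}}

```text
clock: 32.88
tcp_pos: [0.4825, -0.2077, 0.1702]
orientation: [-3.141, -0.031, 0.004]
contact_force: [-0.8, -0.1, 1.0]
grip_width: 0.0854
```

```bash
python3 lanelook.py w11
python3 - <<'E'
from h import *
f=grab('scene');cv2.imwrite('pics/s11.png',cv2.resize(f['frame'][130:330,180:340],None,fx=3,fy=3))
f=grab('side');cv2.imwrite('pics/d11.png',cv2.resize(f['frame'][130:250,190:320],None,fx=4.5,fy=4.5))
E
```

```text
[ 0.4825 -0.2077  0.1702] [-0.8 -0.1  1. ]
top 4528 [ 0.4942 -0.2308  0.08  ] [ 0.566  -0.183   0.0899] [ 0.5306 -0.2068  0.0876]
lip 1153 [ 0.4885 -0.2432  0.043 ] [ 0.5894 -0.1698  0.0529] [ 0.5449 -0.2068  0.0451]
rest 332 [ 0.588  -0.2113  0.0982] [ 0.6014 -0.1985  0.1035] [ 0.5947 -0.205   0.1014]
top ((529.9973754882812, -206.66966247558594), (71.19261932373047, 47.17497253417969), 1.0121433734893799)
0.493 105 0.0876 | 0.497 246 0.0876 | 0.501 246 0.0876 | 0.505 248 0.0876 | 0.509 255 0.0876 | 0.513 259 0.0876 | 0.517 256 0.0876 | 0.521 270 0.0877 | 0.525 267 0.0876 | 0.529 271 0.0876 | 0.533 286 0.0875 | 0.537 154 0.0872 | 0.541 82 0.0873 | 0.545 290 0.0875 | 0.549 297 0.0877 | 0.553 311 0.0876 | 0.557 305 0.0877 | 0.561 306 0.0877 | 0.565 74 0.0871 |
```

View pics/w11.png

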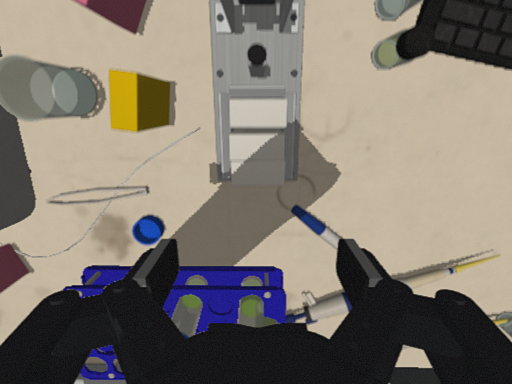

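View pics/s11.png

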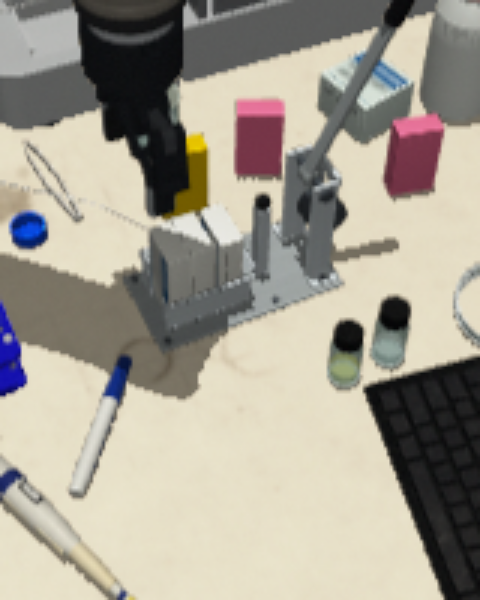

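View pics/d11.png

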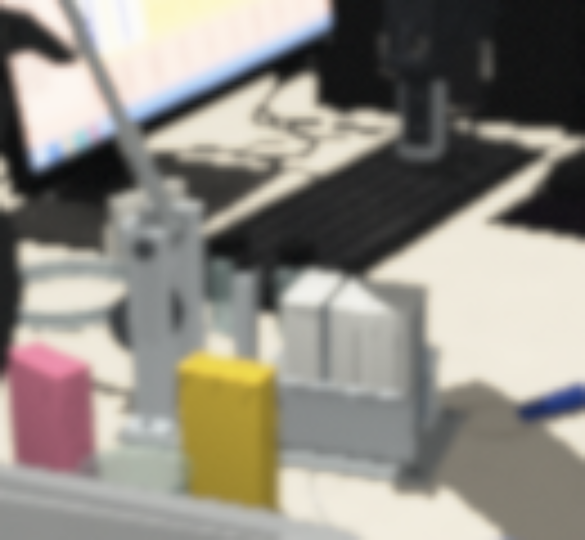

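The three cartons stand level in the lane: the wrist view shows their tops at rows 95-180, with a small gap ahead of the new one. The bar is open and the bystanders are where they were. Handing in.

```bash
python3 -c "
from h import *
print(workorder.hand_in(), status.get_obs()['clock'])"
```

```text
the job is handed in; nothing more can be done
the job is handed in; nothing more can be done
```

The lane is restocked and the job is handed in after about 33 s; the hand-in gave no verdict. I lifted the bar past its balance point until it swung onto its open stop. I then pulled both old cartons forward together with one grasp of the rear one. The new carton I stood on end on the bench, re-gripped from above and lowered behind them until I felt the lane floor.

Last checks, distances behind the front stops:

| Item | Measured | Allowed |
|---|---|---|
| old_front centre | about 13 mm | 6 to 15.5 mm |
| old_rear centre | about 35 mm | 28 to 38.5 mm |
| new_carton centre | about 61 to 62 mm | 49.5 to 66.5 mm |

- **Position uncertainty:** the front stop's position is my estimate from the bar's rest (about 0.493 m) and could be off by about 2 mm. I felt no contact force from the stops when pulling the old cartons, so they may stand about 1 to 2 mm off them.
- **Height:** all three carton tops are level with each other at 87.6 mm, 1.4 mm below the nominal 89 mm. That is within the camera calibration.
- **Width:** the cartons lie within about 1 mm of the lane's middle.
- **Bar:** it shows open in the pictures; I did not measure its angle.
- **Bystanders:** the listed things visible in the last pictures look unmoved; I did not measure them again.
- **Robot:** the gripper is clear of everything.

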